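# Take the large clock wheel from the lidded tub and hold it level for inspection

## Task

Take the lid off the aluminium tub: tip it up by its tab with the far edge still resting on the rim, then lift it off and lay it flat on the rubber mat. Then draw the larger toothed wheel out of its hole, turn it until the arbor is level, and finish still holding it up like that, at least 20 cm above the bench and clear of everything, so that I can look over its teeth and pivots. Do not drop the lid or the wheel, and leave the smaller wheel standing in its hole and the other things on the bench where they are.

Things in the scene. Friction and masses are not known exactly. Their poses are not given: they have to be found in the camera images.
- tub: Open aluminium tub, heavy, does not move: 104 (x) by 154 (y), 104 high, walls 4. Origin under its centre, on the bench. A wooden block inside, its top 38 above the bench, has two upright holes, diameter 11, 28 deep, at y = +33 and -33; a wheel on its arbor stands in each, either way round. The tub lies left of the bench's middle and the mat right, or the reverse.
- tub_rim (a point): centre of the tub's mouth, at rim height, 104 above the bench
- lid: Loose aluminium lid, 130 g: plate 116 (x) by 166 (y), 3 thick, on the tub's rim, axes as the tub's; under it a lip 10 deep, 91 by 141, sits inside the rim with 2.5 play. Origin: centre of the plate's underside (13 above the bench when on the mat). A flat tab sticks out from its -x edge, towards the robot: 24 wide (y), 6 thick, x = -58 to -87, nothing under it; pinch it across the 24 from above.
- lid_tab (a point): middle of the finger tab: x = -75, z = +3 in the lid's frame
- lid_far_edge (a point): middle of the lid's +x edge, the far one from the tab, on its underside: x = +58, z = 0 in the lid's frame; the lid tips about the tub's rim here
- large_wheel: The wheel to inspect, 95 g: toothed brass wheel, diameter 60, on an upright steel arbor in one of the holes. Origin at the arbor's foot, 10 above the bench at the start; z along the arbor. Arbor 88 long, diameter 10, with thin pivots at both ends. Wheel at z = 34 to 42 with its hub. Grip the bare arbor from z = 44 to 82; its top is 98 above the bench at the start, 6 below the tub's rim.
- large_wheel_disc (a point): centre of the large brass wheel: z = 38 on the arbor
- large_wheel_grip (a point): point on the bare part of the arbor, z = 68 on it (78 above the bench at the start)
- small_wheel: The other wheel, to be left standing in its hole: the same arbor, wheel only 36 in diameter. Origin at the arbor's foot. Its axis is 66 from that of the large wheel.
- mat: black rubber bench mat lying on the bench, fixed, bare: 200 (x) by 230 (y), 3 thick; origin under its centre
- screwdriver: Bystander: green-handled screwdriver lying along its x axis, 170 long, 26 thick; origin under its middle
- star_key: Bystander: flat brass five-armed star key, 66 across, 10 high; origin under its middle
- winding_key: Bystander: small steel winding key lying flat, about 65 long, 40 wide, 12 high; origin under its middle
- oil_bottle: Bystander: small white bottle, 34 diameter, 85 high; origin under its middle
- bush_jar: Bystander: small glass jar, 56 diameter, 60 high; origin under its middle
- steel_block: Bystander: stepped round steel block, 64 diameter, 62 high, heavy; origin under its middle
Not all that is in view belongs to the job. Of the things shaped like the lid, the aluminium one is meant. What is shaped like the tub but red is not meant.

How it is judged:
By the outcome, as a careful person would: the job done as asked, in the order asked, and still so for the second after the job is handed in, while the arm keeps its last pose, push and grip.
It also fails if it takes over 61 s, if anything falls off the work surface, if the arm or the gripper's body presses on something with over 40 N, if the wrist force passes 120 N, or if a joint passes its speed limit or range.

## Robot

A 7-joint arm with a two-finger parallel gripper is mounted at the origin on the work surface. World frame = base frame: x ahead of the robot, y to its left, z up, the work surface at z = 0. Lengths are in m, angles in rad, forces in N, time in s.
With the tool pointing down it reaches from about 0.4 to 0.875 m from the base axis. Payload 19.3 kg.
Tool frame: the origin (TCP) lies midway between the tips of the shut fingers; the grasp point (between the pads) lies bot.pinch_z behind it (bot.pinch_z is the distance from the TCP to the grasp point, in m); z points along the fingers, y is the line along which they close (so a half turn about z gives the same grasp; the last joint's range is limited). The gripper opens to 85 mm and grips with 20 to 120 N. Pads are 22 mm wide; open, the fingers measure 114 mm over their backs; the gripper's body (76 mm by 85 mm) begins 54 mm behind the grasp point. The pads swing forward as they close: fully open they stand 13 mm farther back than shut.
Start: joints at [1.079, 0.521, -0.036, 1.599, 0.021, 1.021, -0.113], TCP at [0.256, -0.57, 0.231] pointing down, gripper open.
Joint ranges: [-2.91, 2.91], [-0.3, 2.13], [-1.5, 1.42], [0.17, 2.43], [-1.26, 4.41], [0.16, 1.93], [-2.52, 2.52]. Speed limits (rad/s): [1.89, 1.89, 2.39, 2.39, 3.01, 3.01, 3.01].

## Interface

Orientations are given as [roll, pitch, yaw] about the fixed x, y, z axes, in that order (R = Rz(yaw) Ry(pitch) Rx(roll)).
In Python, from workcell import readout, grab_frame, camera_info, workorder, bot gives the robot as it stands. The module is installed in compiled form; this text tells all that it offers.
- The arm moves only by the tool drive_tool, never from a script. Its argument "targets" is a list of rows, each an object of numbers: "dx", "dy", "dz": the shift along the tool's x, y, z as a fraction of full scale; "yaw": the turn about the tool's z as a fraction of full scale; "fingers": the closure, from 0 (fully open) to 1 (shut). In form: [{"dx": .., "dy": .., "dz": .., "yaw": .., "fingers": ..}, ...]. A call has 1 to 20 rows; each row shifts and turns the commanded pose from where the row before left it, along the tool's axes as they then stand; what a row does not reach is not made up. Full scale, the value 1, is 0.1 m for a shift and 90 degrees for a turn. A row lasts 1/10 s, in which the tool goes at most 50 mm and 8.59 degrees, less where a joint would pass 70% of its speed; a pose out of reach is approached as far as the arm can. A call with a number of a shift or a turn outside -1 to 1 is refused whole. A call with a gripper value outside its range is refused whole. The fingers move at their own pace and stop on an object; "squeeze" is the grip in N (left out, the last holds). Time passes only in rows, so rows that do not move let the fingers close. It gives the time, the measured TCP pose, the force, the opening and the grip force at its end, in the units of the state.
- readout.observe(): the state, without advancing time (a new reading comes with each control period).
- grab_frame(name): name is "scene" or "top" or "wrist"; returns the picture (400x640x3 uint8, blue, green, red); there is no depth.
- camera_info(name): a dict with "fx", "fy", "cx", "cy" (pixels), "T" (4x4, takes a point from camera to world coordinates); the wrist camera has in their place "hand_eye" (4x4, takes a point from camera to tool coordinates, whose origin is the TCP and whose axes are the flange's). Camera axes: x right, y up, looking along -z (the intrinsics and any distortion apply to the point x, -y, -z); pixel columns grow to the right and rows downward; lengths in m; the calibration is good to about 2 mm. A picture is of the moment at which its call begins: read the wrist's pose just before it. camera_info takes no time and is no camera call.
- workorder.job_done(): hands the job in; it is judged then, once.
The state is a dict: "clock": time; "qpos": joint angles; "qd": joint speeds; "joint_efforts": joint torques, N m; "position": TCP position; "tool_rot": TCP orientation; "force": force on the tool from outside, world axes, zero at the start; "moment": the same for the moment, N m; "grip_width": finger opening in m; "finger_force": force on a finger pad.
Only numpy, scipy, OpenCV 4.12 (cv2) and the standard library are available. Lean on these libraries where they do the work, as an engineer would, in place of code of your own. Each camera call takes 0.05 s, during which the arm holds its last target. There are 200 camera calls.

## Working session

There is one attempt and no reset: what is moved stays moved. The work goes in short steps, Python scripts to look and compute and a tool call to move; the robot and the scene stay as the last step left them, time stands still between calls to the robot, and variables do not carry over. Pictures are saved under pics/ and viewed, at most 10 in all, crops included, and the job is handed in when it is done.

Besides the shell and the picture viewer there is one more tool, called after "Emit:" by a JSON object that holds its "method" and its "body". drive_tool: Moves the arm, as the interface text tells. Shift numbers are shares of 0.1 m and turn numbers shares of 90 degrees, none past 1 either way. Its arguments: {"type":"object","properties":{"targets":{"type":"array","items":{"type":"object","properties":{"dx":{"type":"number","minimum":-1,"maximum":1},"dy":{"type":"number","minimum":-1,"maximum":1},"dz":{"type":"number","minimum":-1,"maximum":1},"yaw":{"type":"number","minimum":-1,"maximum":1},"fingers":{"type":"number"}}}},"squeeze":{"type":"number"}},"required":["targets"]}

```bash
mkdir -p pics; cat > h.py <<'E'
import numpy as np,cv2
from workcell import readout,grab_frame,camera_info,workorder,bot
E
python3 - <<'E'
from h import *
s=readout.observe(); print({k:np.round(v,4).tolist() for k,v in s.items()}, bot.pinch_z)
for n in("scene","top","wrist"):
    c=camera_info(n); print(n,{k:(np.round(v,4).tolist()) if not isinstance(v,str) else v for k,v in c.items()})
    cv2.imwrite(f"pics/{n}0.png",grab_frame(n))
a=cv2.imread("pics/scene0.png")
b=cv2.imread("pics/top0.png")
E
```

```text
{'clock': 0.0, 'qpos': [1.0788, 0.522, -0.0363, 1.6, 0.0212, 1.0211, -0.1128], 'qd': [-0.0005, -0.0007, 0.0008, 0.0012, -0.0009, 0.0012, -0.0005], 'joint_efforts': [-0.0014, -92.7123, 1.979, -36.9941, 0.0177, 0.0081, -0.0], 'position': [0.2557, -0.5699, 0.2307], 'tool_rot': [-3.1404, 0.0001, 0.4218], 'force': [-0.5221, -1.3747, -0.2247], 'moment': [-0.0216, 0.0088, -0.0259], 'finger_force': 0.0, 'grip_width': 0.0853} 0.0187
scene {'fx': 482.0634, 'fy': 482.0634, 'cx': 321.4274, 'cy': 200.9325, 'T': [[0.4646, -0.6913, 0.5534, 1.2453], [0.8854, 0.352, -0.3036, -0.4175], [0.015, 0.631, 0.7756, 1.2046], [0.0, 0.0, 0.0, 1.0]]}
top {'fx': 483.005, 'fy': 483.005, 'cx': 317.8423, 'cy': 201.5171, 'T': [[-0.024, 0.9953, -0.094, 0.3712], [-0.9996, -0.0224, 0.0182, 0.0092], [0.016, 0.0944, 0.9954, 1.42], [0.0, 0.0, 0.0, 1.0]]}
wrist {'fx': 346.4605, 'fy': 346.4605, 'cx': 317.3533, 'cy': 203.5686, 'hand_eye': [[0.0005, 0.9532, 0.3025, 0.0771], [1.0, -0.0006, 0.0002, -0.0008], [0.0004, 0.3025, -0.9532, -0.1433], [0.0, 0.0, 0.0, 1.0]]}
```

View pics/top0.png

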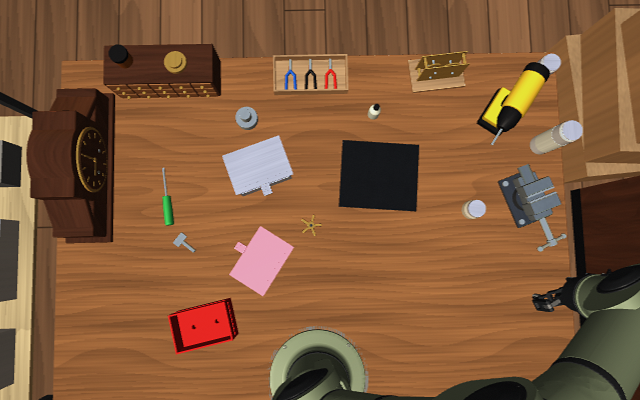

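View pics/scene0.png

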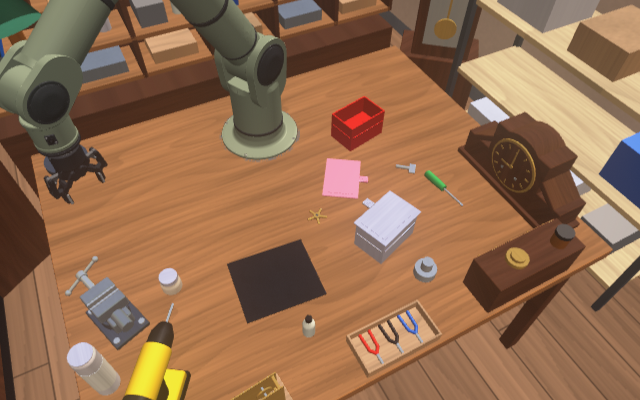

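Top view: the aluminium lid sits on the tub at about (258,166) with its tab at (267,188), and the mat is at (380,176). The other lid-shaped thing is the pink one at (262,262), and the other tub is the red one at (203,326). The grey one with its tab towards the robot fits the description. In the scene view it is at (388,222) with its tab at (370,204). I'll confirm with an enlarged crop and measure.

```bash
cat >> h.py <<'E'
def ray(n,uv,T=None):
    c=camera_info(n); T=c["T"] if T is None else T; T=np.array(T)
    d=T[:3,:3]@np.array([(uv[0]-c["cx"])/c["fx"],-(uv[1]-c["cy"])/c["fy"],-1.]); return T[:3,3],d/np.linalg.norm(d)
def onz(n,uv,z,T=None):
    o,d=ray(n,uv,T); return o+d*(z-o[2])/d[2]
def tri(r1,r2):
    (o,d),(p,e)=r1,r2; t=np.linalg.lstsq(np.c_[d,-e],p-o,rcond=None)[0]; a=o+d*t[0];b=p+e*t[1]; return (a+b)/2,np.linalg.norm(a-b)
E
python3 - <<'E'
from h import *
t=cv2.imread("pics/top0.png");s=cv2.imread("pics/scene0.png")
a=cv2.resize(t[120:220,200:300],(500,500),interpolation=2);b=cv2.resize(s[180:280,340:440],(500,500),interpolation=2)
im=np.hstack([a,b]);cv2.imwrite("pics/crop1.png",cv2.resize(im,(800,400)))
print("top plate",t[160,258],t[190,240],t[190,267],"scene",s[215,390],s[240,370],s[240,400],s[205,370])
m=(t.max(2)<45).astype(np.uint8); m[:130]=0;m[220:]=0;m[:,:320]=0;m[:,430:]=0
m=cv2.morphologyEx(m,2,np.ones((5,5)))
r=cv2.minAreaRect(np.argwhere(m)[:,::-1].astype(np.float32));c=cv2.boxPoints(r)
P=np.array([onz("top",x,.003) for x in c]);print("mat",np.round(c,1).tolist(),P.round(4),P.mean(0),np.linalg.norm(P-np.roll(P,1,0),axis=1))
E
```

```text
top plate [212 193 189] [218 198 194] [187 171 169] scene [231 209 213] [105 108 123] [117 119 135] [230 208 212]
mat [[339.0, 206.3000030517578], [342.70001220703125, 140.0], [419.20001220703125, 144.3000030517578], [415.5, 210.60000610351562]] [[ 0.4893 -0.0787  0.003 ]
 [ 0.6876 -0.0953  0.003 ]
 [ 0.67   -0.3237  0.003 ]
 [ 0.4716 -0.3041  0.003 ]] [ 0.5796382  -0.20047882  0.003     ] [0.22605307 0.19900142 0.22906791 0.19938493]
```

View pics/crop1.png

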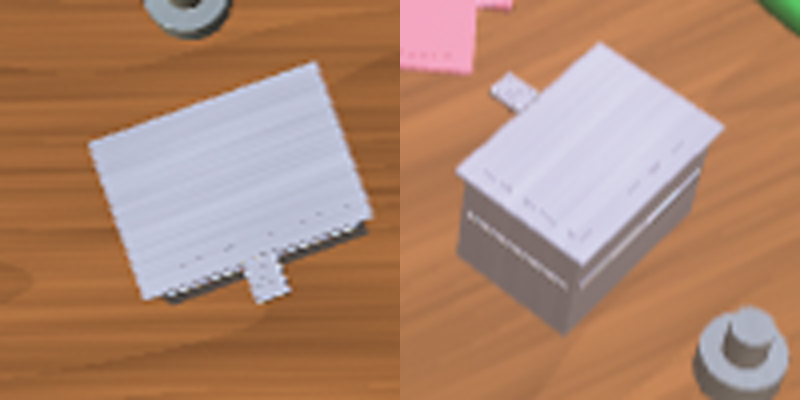

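The crop confirms the grey lid with its tab at the lower edge (top crop about (267,280), scene crop about (515,92)). Next I refine the corners by line fits on the mask and triangulate.

```bash
python3 - <<'E'
from h import *
H={"top":np.array([[90,144],[317,62],[371,217],[145,300]])/4+[200,120],"scene":np.array([[724,127],[583,266],[457,171],[600,42]])/4+[340,180]}
Tb={"top":np.array([[258,303],[290,291]])/4+[200,120],"scene":np.array([[510,72],[490,92]])/4+[340,180]}
R={}
for n in H:
    g=cv2.GaussianBlur(cv2.imread(f"pics/{n}0.png")[:,:,0],(0,0),.7).astype(float); L=[]
    for i in range(4):
        p,q=H[n][i],H[n][(i+1)%4]; d=(q-p)/np.linalg.norm(q-p); nn=np.array([-d[1],d[0]]); pts=[]
        for f in list(np.linspace(.1,.9,40)):
            if i==2 and .35<f<.65: continue
            c=p+f*(q-p); o=np.arange(-3,3.01,.25); xy=c+o[:,None]*nn
            v=cv2.remap(g.astype(np.float32),xy[:,0].astype(np.float32)[None],xy[:,1].astype(np.float32)[None],1)[0]
            k=np.argmax(abs(np.gradient(v))); pts.append(xy[k])
        L.append(cv2.fitLine(np.array(pts,np.float32),cv2.DIST_HUBER,0,.01,.01).ravel())
    C=[]
    for i in range(4):
        a,b=L[i-1],L[i]; t=np.linalg.solve(np.c_[a[:2],-b[:2]],b[2:]-a[2:]); C.append(a[2:]+t[0]*a[:2])
    R[n]=np.array(C); print(n,R[n].round(1).tolist())
P=[]
for i in range(4):
    p,e=tri(ray("top",R["top"][i]),ray("scene",R["scene"][i])); P.append(p); print(p.round(4),round(e,4))
P=np.array(P);print(P.mean(0).round(4),np.linalg.norm(P-np.roll(P,-1,0),axis=1).round(4))
x=(P[0]+P[1]-P[2]-P[3])[:2];y=(P[0]+P[3]-P[1]-P[2])[:2]
print("yaw",np.arctan2(x[1],x[0]),np.arctan2(-y[0],y[1]))
Q=np.array([onz("top",c,.107) for c in R["top"]]);print("top@.107",Q.mean(0),np.linalg.norm(Q-np.roll(Q,-1,0),axis=1).round(4))
Q=np.array([onz("scene",c,.107) for c in R["scene"]]);print("scene@.107",Q.mean(0))
for i in(0,1):
    print("tabend",*tri(ray("top",Tb["top"][1-i if 0 else i]),ray("scene",Tb["scene"][i])))
from itertools import product
for th in (0,): 
    s=readout.observe();print(s["qpos"])
E
```

```text
top [[221.39999389648438, 155.39999389648438], [278.5, 134.60000610351562], [293.3999938964844, 174.8000030517578], [235.89999389648438, 196.0]]
scene [[519.4000244140625, 213.89999389648438], [486.3999938964844, 246.89999389648438], [455.3999938964844, 224.10000610351562], [491.1000061035156, 185.5]]
[0.715  0.331  0.1688] 0.2652
[0.7618 0.1774 0.1834] 0.2618
[0.6592 0.1479 0.1864] 0.2814
[0.6094 0.2957 0.2067] 0.2884
[0.6864 0.238  0.1863] [0.1613 0.1068 0.1573 0.1176]
yaw 0.30227110365977616 0.31026503884097184
top@.107 [0.59933264 0.14888072 0.107     ] [0.1668 0.1195 0.167  0.1193]
scene@.107 [0.73214378 0.4127295  0.107     ]
tabend [0.60705508 0.22382507 0.19416736] 0.28529884565430846
tabend [0.61381746 0.20309431 0.19237437] 0.2840771905620764
[ 1.07878458  0.52184942 -0.0363347   1.59981617  0.0212156   1.0210564
 -0.1127971 ]
```

The crop's left half offset was missed for the scene view, so I fix that and remeasure. I also work out the path.

```bash
cat > m.py <<'E'
from h import *
def lines(img,Hc,skip=None):
    g=cv2.GaussianBlur(img[:,:,0],(0,0),.7).astype(np.float32); L=[]
    for i in range(4):
        p,q=Hc[i],Hc[(i+1)%4]; d=(q-p)/np.linalg.norm(q-p); nn=np.array([-d[1],d[0]]); pts=[]
        for f in np.linspace(.1,.9,40):
            if i==skip and .35<f<.65: continue
            xy=(p+f*(q-p)+np.arange(-3,3.01,.25)[:,None]*nn).astype(np.float32)
            v=cv2.remap(g,xy[None,:,0].copy(),xy[None,:,1].copy(),1)[0]
            pts.append(xy[np.argmax(abs(np.gradient(v)))])
        L.append(cv2.fitLine(np.array(pts,np.float32),cv2.DIST_HUBER,0,.01,.01).ravel())
    C=[]
    for i in range(4):
        a,b=L[i-1],L[i]; t=np.linalg.solve(np.c_[a[:2],-b[:2]],b[2:]-a[2:]); C.append(a[2:]+t[0]*a[:2])
    return np.array(C)
E
python3 - <<'E'
from m import *
sh=np.array([240,180])
H={"top":np.array([[90,144],[317,62],[371,217],[145,300]])/4+[200,120],"scene":np.array([[724,127],[583,266],[457,171],[600,42]])/4+sh}
Tb={"top":np.array([[258,303],[290,291]])/4+[200,120],"scene":np.array([[510,72],[490,92]])/4+sh}
R={n:lines(cv2.imread(f"pics/{n}0.png"),H[n],2) for n in H}
P=[]
for i in range(4):
    p,e=tri(ray("top",R["top"][i]),ray("scene",R["scene"][i])); P.append(p); print(p.round(4),round(e,4))
P=np.array(P);c=P.mean(0);print("c",c.round(4),np.linalg.norm(P-np.roll(P,-1,0),axis=1).round(4))
x=(P[0]+P[1]-P[2]-P[3])[:2];y=(P[0]+P[3]-P[1]-P[2])[:2]
print("yaw",np.arctan2(x[1],x[0]),np.arctan2(-y[0],y[1]))
Q=np.array([onz("scene",k,.107) for k in R["scene"]]);print("scene@.107",Q.mean(0))
for i in(0,1): print("tabend",*tri(ray("top",Tb["top"][i]),ray("scene",Tb["scene"][i])))
s=readout.observe();p=np.array(s["position"]);yw=s["tool_rot"][2]
from scipy.spatial.transform import Rotation as Ro
print(Ro.from_euler("xyz",s["tool_rot"]).as_matrix().round(3))
E
```

```text
[0.6285 0.2478 0.1107] 0.0034
[0.6831 0.0905 0.1108] 0.0027
[0.5712 0.0527 0.1087] 0.0047
[0.5166 0.2106 0.108 ] 0.0053
c [0.5998 0.1504 0.1096] [0.1665 0.1181 0.1671 0.1179]
yaw 0.32382757644248955 0.3336382113355634
scene@.107 [0.59912984 0.15365686 0.107     ]
tabend [0.51546579 0.13317857 0.11121553] 0.007075363156216197
tabend [0.5234631  0.11151102 0.1088359 ] 0.0070888647810295
[[ 0.912  0.409 -0.   ]
 [ 0.409 -0.912  0.001]
 [-0.    -0.001 -1.   ]]
```

Lid top is centred at (0.5995, 0.1505, ~0.109) with yaw 0.325, size 118 x 167 (all consistent with the text). Its tab is near (0.528, 0.127). The mat is centred at (0.580, -0.200) with yaw -0.08. Since the tool always points down, the tilting must come from the parts pivoting in the pads. I now move to hover over the tab.

Emit:
{"method": "drive_tool", "body": {"targets": [{"yaw":0.062,"fingers":0.0},{"dx":0.12,"dy":-0.15},{"dx":0.252,"dy":-0.31},{"dx":0.252,"dy":-0.31},{"dx":0.252,"dy":-0.31},{"dx":0.252,"dy":-0.31},{"dx":0.252,"dy":-0.31},{"dx":0.252,"dy":-0.31},{"dx":0.252,"dy":-0.31},{"dx":0.252,"dy":-0.31},{"dx":0.252,"dy":-0.31},{"dx":0.252,"dy":-0.31},{"dx":0.252,"dy":-0.31},{"dx":0.252,"dy":-0.31},{"dx":0.252,"dy":-0.31},{"dx":0.252,"dy":-0.31},{"dx":0.252,"dy":-0.31},{"dx":0.252,"dy":-0.31},{"dx":0.252,"dy":-0.31},{"dx":0.12,"dy":-0.15}], "squeeze": 20}}

```text
invalid input
```

Emit:
{"method": "drive_tool", "body": {"targets": [{"dz":0.2,"fingers":0.4},{}]}}

```text
invalid input
```

```bash
cat >> h.py <<'E'
from scipy.spatial.transform import Rotation as Ro
def wT():
    s=readout.observe();T=np.eye(4);T[:3,:3]=Ro.from_euler("xyz",s["tool_rot"]).as_matrix();T[:3,3]=s["position"]
    return T@np.array(camera_info("wrist")["hand_eye"])
def px(n,P,T=None):
    c=camera_info(n);T=np.array(c["T"] if T is None else T);q=np.linalg.inv(T)@np.r_[P,1];return np.array([c["cx"]-c["fx"]*q[0]/q[2],c["cy"]+c["fy"]*q[1]/q[2]])
E
python3 - <<'E'
from h import *
T=wT();im=grab_frame("wrist");cv2.imwrite("pics/w1.png",im);np.save("w1.npy",T)
s=readout.observe();print(s["clock"],s["position"],s["tool_rot"],s["grip_width"],s["qpos"])
yw=.325;R=np.array([[np.cos(yw),-np.sin(yw)],[np.sin(yw),np.cos(yw)]])
for x,y in((-.087,-.012),(-.087,.012),(-.058,.012),(-.058,-.012),(-.058,.083),(-.058,-.083)): print(px("wrist",np.r_[[.5995,.1505]+R@[x,y],.110],T).round(1))
E
```

```text
0.2 [ 0.25576368 -0.57006056  0.2309839 ] [-3.14096067e+00  6.61260151e-05  4.21787203e-01] 0.08552572997714515 [ 1.07879825  0.52172796 -0.0363198   1.59978518  0.02122713  1.02110042
 -0.11280448]
[-1184.2 -1272.9]
[-1263.4 -1288.1]
[-1381.5 -1495.6]
[-1295.2 -1478. ]
[-1643.  -1549.1]
[-1046.3 -1427.1]
```

View pics/w1.png

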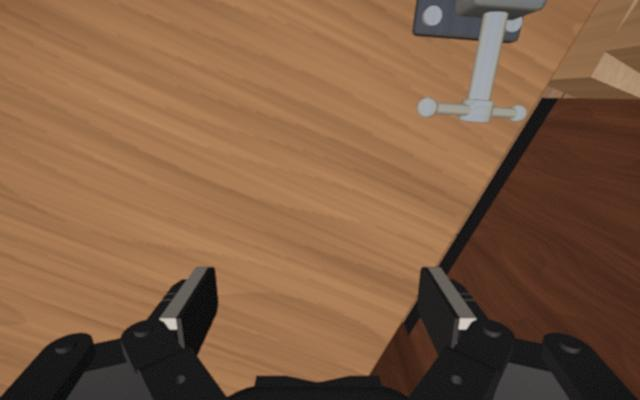

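The call was refused and the arm is still at its start (the picture shows only the bench and the vice handle). All keys are probably required in each row, so I give every one.

Emit:
{"method": "drive_tool", "body": {"targets": [{"dx":0,"dy":0,"dz":0,"yaw":0.062,"fingers":0.0},{"dx":0.12,"dy":-0.15,"dz":0,"yaw":0,"fingers":0},{"dx":0.252,"dy":-0.31,"dz":0,"yaw":0,"fingers":0},{"dx":0.252,"dy":-0.31,"dz":0,"yaw":0,"fingers":0},{"dx":0.252,"dy":-0.31,"dz":0,"yaw":0,"fingers":0},{"dx":0.252,"dy":-0.31,"dz":0,"yaw":0,"fingers":0},{"dx":0.252,"dy":-0.31,"dz":0,"yaw":0,"fingers":0},{"dx":0.252,"dy":-0.31,"dz":0,"yaw":0,"fingers":0},{"dx":0.252,"dy":-0.31,"dz":0,"yaw":0,"fingers":0},{"dx":0.252,"dy":-0.31,"dz":0,"yaw":0,"fingers":0},{"dx":0.252,"dy":-0.31,"dz":0,"yaw":0,"fingers":0},{"dx":0.252,"dy":-0.31,"dz":0,"yaw":0,"fingers":0},{"dx":0.252,"dy":-0.31,"dz":0,"yaw":0,"fingers":0},{"dx":0.252,"dy":-0.31,"dz":0,"yaw":0,"fingers":0},{"dx":0.252,"dy":-0.31,"dz":0,"yaw":0,"fingers":0},{"dx":0.252,"dy":-0.31,"dz":0,"yaw":0,"fingers":0},{"dx":0.252,"dy":-0.31,"dz":0,"yaw":0,"fingers":0},{"dx":0.252,"dy":-0.31,"dz":0,"yaw":0,"fingers":0},{"dx":0.252,"dy":-0.31,"dz":0,"yaw":0,"fingers":0.4},{"dx":0.12,"dy":-0.15,"dz":0,"yaw":0,"fingers":0.4}], "squeeze": 20}}

```text
clock: 2.2
position: [0.5077, 0.1054, 0.2312]
tool_rot: [-3.141, -0.001, 0.327]
force: [-0.5, 0.3, -0.2]
grip_width: 0.0592
finger_force: 0.0
```

```bash
python3 - <<'E'
from h import *
T=wT();im=grab_frame("wrist");cv2.imwrite("pics/w1.png",im);np.save("w1.npy",T)
s=readout.observe();print(s["clock"],s["position"],s["tool_rot"],s["grip_width"],s["qpos"])
yw=.325;R=np.array([[np.cos(yw),-np.sin(yw)],[np.sin(yw),np.cos(yw)]])
for x,y in((-.087,-.012),(-.087,.012),(-.058,.012),(-.058,-.012),(-.058,.083),(-.058,-.083)): print(px("wrist",np.r_[[.5995,.1505]+R@[x,y],.110],T).round(1))
E
```

```text
2.25 [0.50802926 0.10715109 0.23117212] [-3.13972741e+00 -9.64758195e-04  3.28824356e-01] 0.05190307924918672 [-0.07336018  0.36763782 -0.31881868  1.86530226  0.13879943  0.92925191
 -1.69742029]
[316.9 177.7]
[286.3 177.6]
[285.3 140.2]
[317.  140.3]
[191.6 139.9]
[410.8 140.6]
```

View pics/w1.png

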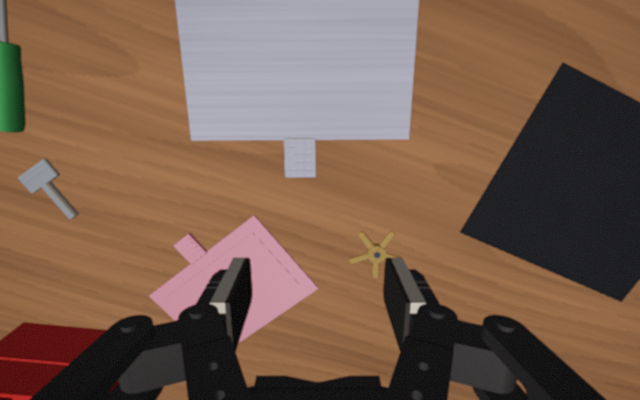

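The wrist view agrees with the measurement: tab end at pixels (285–316, 177), plate edge at row 139, predicted within 1 px and level, so yaw is right. Now I descend partway and align.

Emit:
{"method": "drive_tool", "body": {"targets": [{"dx":0.1,"dy":-0.12,"dz":0.3,"yaw":0,"fingers":0.4},{"dx":0,"dy":0,"dz":0.4,"yaw":0,"fingers":0.4},{"dx":0,"dy":0,"dz":0.3,"yaw":0,"fingers":0.4},{"dx":0,"dy":0,"dz":0,"yaw":0,"fingers":0.4},{"dx":0,"dy":0,"dz":0,"yaw":0,"fingers":0.4}]}}

```text
clock: 2.75
position: [0.5129, 0.1164, 0.1319]
tool_rot: [-3.142, 0.0, 0.324]
force: [1.1, 0.5, 1.4]
grip_width: 0.0515
finger_force: 0.0
```

```bash
python3 - <<'E'
from h import *
T=wT();im=grab_frame("wrist");cv2.imwrite("pics/w2.png",im)
s=readout.observe();p=s["position"];yw=s["tool_rot"][2];print(s["clock"],p,s["tool_rot"],s["grip_width"])
def tabend(im,uv):
    # last row of bright bluish tab below guess column
    m=(im[:,:,0].astype(int)-im[:,:,2]>0)
    u,v=uv.astype(int); w=m[v-15:v-5,u-40:u+40].mean(0)>.5; c=np.flatnonzero(w)+u-40
    col=m[:, int(c.mean())-4:int(c.mean())+5].mean(1)>.5
    r=v-10
    while col[r]: r+=1
    return np.array([c.mean(),r-.5]),c[0],c[-1]
R=lambda y:np.array([[np.cos(y),-np.sin(y)],[np.sin(y),np.cos(y)]])
E_=np.r_[[.5995,.1505]+R(.325)@[-.087,0],.110]
T1=np.load("w1.npy");a=tabend(cv2.imread("pics/w1.png"),px("wrist",E_,T1));b=tabend(im,px("wrist",E_,T))
print(a,b,px("wrist",E_,T))
P,e=tri(ray("wrist",a[0],T1),ray("wrist",b[0],T));print("tab end top",P,e,E_)
tgt=P[:2]+R(.325)@[-.002,0]
print("move in tool x,y:",(tgt-p[:2])@[np.cos(yw),np.sin(yw)],(tgt-p[:2])@[np.sin(yw),-np.cos(yw)],"z",p[2]-.0885)
E
```

```text
2.8 [0.51340825 0.1165467  0.13266823] [ 3.14153702e+00 -1.26190557e-03  3.24125993e-01] 0.0512570643507317
(array([299.5, 176.5]), np.int64(285), np.int64(314)) (array([307.5, 236.5]), np.int64(285), np.int64(330)) [309.92543481 237.95246446]
tab end top [0.51759961 0.12438844 0.11062119] 0.000363637659518046 [0.51705439 0.12272014 0.11      ]
move in tool x,y: 0.004470548959934668 -0.006096795119371116 z 0.04416823365764369
```

The tab end from two wrist places is (0.5176, 0.1244, 0.1106), matching the first measurement. I descend and pinch the tab's end lightly so it can pivot.

Emit:
{"method": "drive_tool", "body": {"targets": [{"dx":0.045,"dy":-0.06,"dz":0.14,"yaw":0,"fingers":0.4},{"dx":0,"dy":0,"dz":0.2,"yaw":0,"fingers":0.4},{"dx":0,"dy":0,"dz":0.1,"yaw":0,"fingers":0.4},{"dx":0,"dy":0,"dz":0,"yaw":0,"fingers":0.5},{"dx":0,"dy":0,"dz":0,"yaw":0,"fingers":0.6},{"dx":0,"dy":0,"dz":0,"yaw":0,"fingers":0.8},{"dx":0,"dy":0,"dz":0,"yaw":0,"fingers":1},{"dx":0,"dy":0,"dz":0,"yaw":0,"fingers":1},{"dx":0,"dy":0,"dz":0,"yaw":0,"fingers":1},{"dx":0,"dy":0,"dz":0,"yaw":0,"fingers":1}], "squeeze": 20}}

```text
clock: 3.8
position: [0.5155, 0.1237, 0.0875]
tool_rot: [-3.142, -0.001, 0.324]
force: [2.2, 0.5, 2.2]
grip_width: 0.0231
finger_force: 19.5
```

Emit:
{"method": "drive_tool", "body": {"targets": [{"dx":0.0,"dy":0,"dz":-0.04,"yaw":0,"fingers":1},{"dx":0.01,"dy":0,"dz":-0.05,"yaw":0,"fingers":1},{"dx":0.01,"dy":0,"dz":-0.05,"yaw":0,"fingers":1},{"dx":0.01,"dy":0,"dz":-0.05,"yaw":0,"fingers":1},{"dx":0,"dy":0,"dz":0,"yaw":0,"fingers":1}]}}

```text
clock: 4.3
position: [0.5184, 0.1247, 0.1071]
tool_rot: [3.142, -0.001, 0.324]
force: [-0.3, 1.2, -2.3]
grip_width: 0.0232
finger_force: 19.7
```

```bash
cat > lidchk.py <<'E'
import sys
from h import *
im=grab_frame("scene");cv2.imwrite(f"pics/s_{sys.argv[1]}.png",im)
s=readout.observe();print(s["clock"],s["position"].round(4) if hasattr(s["position"],"round") else s["position"],"F",np.round(s["force"],1),"M",np.round(s["moment"],2),s["grip_width"],s["finger_force"])
a=cv2.cvtColor(cv2.imread(sys.argv[2]),6);b=cv2.cvtColor(im,6)
yw=.325;R=np.array([[np.cos(yw),-np.sin(yw)],[np.sin(yw),np.cos(yw)]])
def corners(tilt,rise):
    out=[]
    for x,y in((.058,.083),(.058,-.083),(-.058,-.083),(-.058,.083)):
        X=x-.052;Z=.003;xx=X*np.cos(tilt)+Z*np.sin(tilt)+.052;zz=-X*np.sin(tilt)+Z*np.cos(tilt)+.104+rise
        out.append(px("scene",np.r_[[.5995,.1505]+R@[xx,y],zz]))
    return np.array(out)
t0=float(sys.argv[3]);p0=corners(t0,0)
p1,st,_=cv2.calcOpticalFlowPyrLK(a,b,p0.astype(np.float32)[:,None],None,winSize=(15,15),maxLevel=3)
print("flow",(p1[:,0]-p0).round(1).tolist(),st.ravel())
h=s["position"][2]-.0875
print("tip pred",(corners(np.arcsin(h/.141),0)-p0).round(1).tolist());print("flat pred",(corners(0,h)-p0).round(1).tolist())
E
python3 lidchk.py a pics/scene0.png 0
```

```text
4.35 [0.5182 0.1246 0.1067] F [-0.3 -0.6 -1.9] M [-0.01  0.05 -0.03] 0.022957878795968084 19.73723441362381
flow [[1.1, 0.3], [0.3, 0.1], [0.4, -2.2], [1.4, -2.8]] [1 1 1 1]
tip pred [[0.0, 0.2], [0.1, 0.2], [0.7, -2.9], [1.0, -3.0]]
flat pred [[1.2, -4.1], [0.8, -4.0], [0.4, -4.1], [0.8, -4.2]]
```

It tips as wanted: the far corners stay put and the near ones rise. I continue along the arc to about 30°.

Emit:
{"method": "drive_tool", "body": {"targets": [{"dx":0.0,"dy":0,"dz":-0.05,"yaw":0,"fingers":1},{"dx":0.01,"dy":0,"dz":-0.05,"yaw":0,"fingers":1},{"dx":0.013,"dy":0,"dz":-0.05,"yaw":0,"fingers":1},{"dx":0.015,"dy":0,"dz":-0.05,"yaw":0,"fingers":1},{"dx":0.017,"dy":0,"dz":-0.05,"yaw":0,"fingers":1},{"dx":0.02,"dy":0,"dz":-0.05,"yaw":0,"fingers":1},{"dx":0.022,"dy":0,"dz":-0.05,"yaw":0,"fingers":1},{"dx":0.024,"dy":0,"dz":-0.05,"yaw":0,"fingers":1},{"dx":0.026,"dy":0,"dz":-0.05,"yaw":0,"fingers":1},{"dx":0.028,"dy":0,"dz":-0.05,"yaw":0,"fingers":1},{"dx":0,"dy":0,"dz":0,"yaw":0,"fingers":1},{"dx":0,"dy":0,"dz":0,"yaw":0,"fingers":1}]}}

```text
clock: 5.55
position: [0.5345, 0.1301, 0.1563]
tool_rot: [-3.142, 0.0, 0.324]
force: [-1.0, -0.3, -2.1]
grip_width: 0.0228
finger_force: 20.7
```

```bash
python3 lidchk.py b pics/s_a.png 0.139; python3 -c "
import cv2
im=cv2.imread('pics/s_b.png')[130:290,310:470];cv2.imwrite('pics/s_b2.png',cv2.resize(im,(560,560),interpolation=2))"
```

```text
5.6 [0.5344 0.13   0.1561] F [ 0.3 -0.6 -0.9] M [-0.04  0.08 -0.02] 0.02299049914748624 20.685206651687622
flow [[1.0, -0.9], [0.8, -0.3], [4.4, -5.5], [5.0, -5.8]] [1 1 1 1]
tip pred [[-0.1, 0.6], [-0.0, 0.6], [4.7, -5.5], [5.4, -6.0]]
flat pred [[4.2, -15.4], [3.0, -14.8], [0.9, -12.1], [1.9, -12.3]]
```

View pics/s_b2.png

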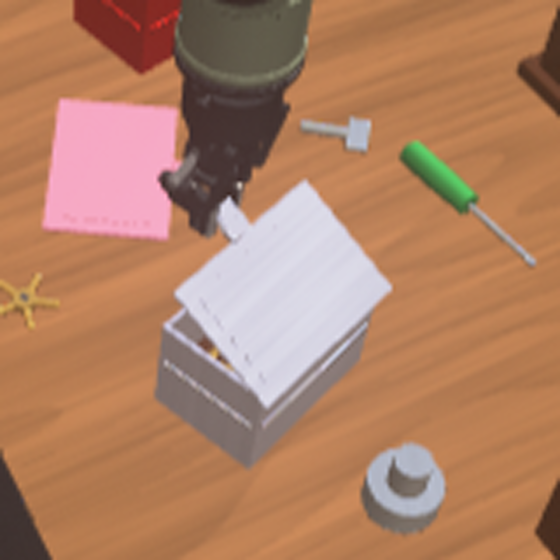

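The crop shows the lid tipped about 29° by its tab, its far edge (crop (390,290)–(265,400)) on the rim, and brass visible inside at (215,350). Next I squeeze harder, lift off and turn to the mat's yaw.

Emit:
{"method": "drive_tool", "body": {"targets": [{"dx":0,"dy":0,"dz":0,"yaw":0,"fingers":1},{"dx":0,"dy":0,"dz":0,"yaw":0,"fingers":1},{"dx":0,"dy":0,"dz":0,"yaw":0,"fingers":1},{"dx":0,"dy":0,"dz":-0.05,"yaw":0,"fingers":1},{"dx":0,"dy":0,"dz":-0.1,"yaw":0,"fingers":1},{"dx":0,"dy":0,"dz":-0.15,"yaw":0,"fingers":1},{"dx":0,"dy":0,"dz":-0.2,"yaw":0,"fingers":1},{"dx":0,"dy":0,"dz":-0.2,"yaw":0,"fingers":1},{"dx":0,"dy":0,"dz":-0.2,"yaw":0,"fingers":1},{"dx":0,"dy":0,"dz":-0.2,"yaw":0,"fingers":1},{"dx":0,"dy":0,"dz":-0.1,"yaw":0.02,"fingers":1},{"dx":0,"dy":0,"dz":0,"yaw":0.045,"fingers":1},{"dx":0,"dy":0,"dz":0,"yaw":0.045,"fingers":1},{"dx":0,"dy":0,"dz":0,"yaw":0.045,"fingers":1},{"dx":0,"dy":0,"dz":0,"yaw":0.045,"fingers":1},{"dx":0,"dy":0,"dz":0,"yaw":0.04,"fingers":1},{"dx":0,"dy":0,"dz":0,"yaw":0.017,"fingers":1},{"dx":0,"dy":0,"dz":0,"yaw":0,"fingers":1}], "squeeze": 100}}

```text
clock: 7.4
position: [0.5345, 0.1302, 0.2764]
tool_rot: [3.142, 0.0, -0.08]
force: [0.5, 0.2, -0.7]
grip_width: 0.0202
finger_force: 97.9
```

Emit:
{"method": "drive_tool", "body": {"targets": [{"dx":0,"dy":0.08,"dz":0,"yaw":0,"fingers":1},{"dx":0,"dy":0.16,"dz":0,"yaw":0,"fingers":1},{"dx":0.02,"dy":0.22,"dz":0,"yaw":0,"fingers":1},{"dx":0.02,"dy":0.25,"dz":0,"yaw":0,"fingers":1},{"dx":0.02,"dy":0.25,"dz":0,"yaw":0,"fingers":1},{"dx":0.02,"dy":0.25,"dz":0,"yaw":0,"fingers":1},{"dx":0.02,"dy":0.25,"dz":0,"yaw":0,"fingers":1},{"dx":0.02,"dy":0.25,"dz":0,"yaw":0,"fingers":1},{"dx":0.02,"dy":0.25,"dz":0,"yaw":0,"fingers":1},{"dx":0.02,"dy":0.25,"dz":0,"yaw":0,"fingers":1},{"dx":0.02,"dy":0.25,"dz":0,"yaw":0,"fingers":1},{"dx":0.02,"dy":0.25,"dz":0,"yaw":0,"fingers":1},{"dx":0,"dy":0.25,"dz":0,"yaw":0,"fingers":1},{"dx":0,"dy":0.2,"dz":0,"yaw":0,"fingers":1},{"dx":0,"dy":0.1,"dz":0,"yaw":0,"fingers":1},{"dx":0,"dy":0,"dz":0,"yaw":0,"fingers":1},{"dx":0,"dy":0,"dz":0,"yaw":0,"fingers":1}]}}

```text
clock: 9.1
position: [0.5287, -0.1956, 0.2763]
tool_rot: [-3.141, 0.0, -0.079]
force: [0.6, -0.0, -1.0]
grip_width: 0.0199
finger_force: 97.9
```

```bash
python3 - <<'E'
from h import *
T=wT();w=grab_frame("wrist");sc=grab_frame("scene");t=grab_frame("top")
cv2.imwrite("pics/t3.png",t);cv2.imwrite("pics/s3.png",sc);cv2.imwrite("pics/w3.png",w)
im=np.hstack([cv2.resize(w,(400,250)),cv2.resize(sc[120:370,150:550],(400,250))])
im=np.vstack([im,np.hstack([cv2.resize(t[100:225,200:400],(400,250)),cv2.resize(t[100:225,300:500],(400,250))])])
cv2.imwrite("pics/c3.png",im)
s=readout.observe();print(s["clock"],s["position"],s["tool_rot"],s["force"])
E
```

```text
9.25 [ 0.52888776 -0.19535419  0.27635499] [-3.14125599e+00 -7.96858583e-05 -7.77785433e-02] [-0.10965421  1.1783074  -1.49851952]
```

View pics/c3.png

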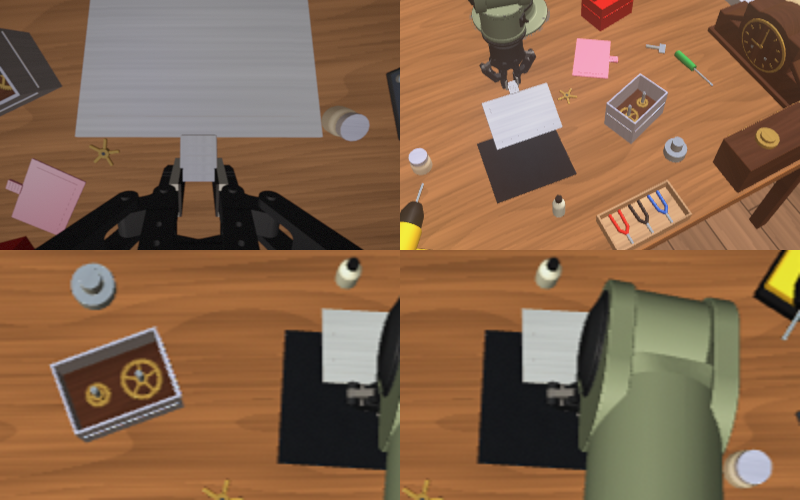

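The composite shows the lid held by its tab and tilted (wrist view, plate above (198,155)), the mat below, and the open tub (top crop) with the large wheel at crop (141,378) and the small one at (97,393). I lower until just above the mat.

Emit:
{"method": "drive_tool", "body": {"targets": [{"dx":0,"dy":0,"dz":0.15,"yaw":0,"fingers":1},{"dx":0,"dy":0,"dz":0.3,"yaw":0,"fingers":1},{"dx":0,"dy":0,"dz":0.35,"yaw":0,"fingers":1},{"dx":0,"dy":0,"dz":0.35,"yaw":0,"fingers":1},{"dx":0,"dy":0,"dz":0.3,"yaw":0,"fingers":1},{"dx":0,"dy":0,"dz":0.25,"yaw":0,"fingers":1},{"dx":0,"dy":0,"dz":0.15,"yaw":0,"fingers":1},{"dx":0,"dy":0,"dz":0.1,"yaw":0,"fingers":1},{"dx":0,"dy":0,"dz":0,"yaw":0,"fingers":1}]}}

```text
clock: 10.15
position: [0.5283, -0.1957, 0.0804]
tool_rot: [-3.141, 0.002, -0.079]
force: [0.3, -0.6, -1.0]
grip_width: 0.0197
finger_force: 98.1
```

Emit:
{"method": "drive_tool", "body": {"targets": [{"dx":0,"dy":0,"dz":0.05,"yaw":0,"fingers":1},{"dx":0,"dy":0,"dz":0.05,"yaw":0,"fingers":1},{"dx":0,"dy":0,"dz":0,"yaw":0,"fingers":1},{"dx":0,"dy":0,"dz":0,"yaw":0,"fingers":1}], "squeeze": 40}}

```text
clock: 10.55
position: [0.5288, -0.1965, 0.0716]
tool_rot: [3.142, -0.0, -0.079]
force: [-0.6, 0.6, -0.5]
grip_width: 0.0199
finger_force: 98.0
```

Emit:
{"method": "drive_tool", "body": {"targets": [{"dx":0,"dy":0,"dz":0.05,"yaw":0,"fingers":1},{"dx":-0.005,"dy":0,"dz":0.05,"yaw":0,"fingers":1},{"dx":-0.02,"dy":0,"dz":0.04,"yaw":0,"fingers":1},{"dx":-0.02,"dy":0,"dz":0.03,"yaw":0,"fingers":1},{"dx":0,"dy":0,"dz":0,"yaw":0,"fingers":1}], "squeeze": 40}}

```text
clock: 11.05
position: [0.5236, -0.196, 0.0538]
tool_rot: [-3.141, 0.001, -0.079]
force: [0.5, 0.1, -0.4]
grip_width: 0.0196
finger_force: 97.4
```

Emit:
{"method": "drive_tool", "body": {"targets": [{"dx":-0.02,"dy":0,"dz":0.04,"yaw":0,"fingers":0.85},{"dx":-0.02,"dy":0,"dz":0.04,"yaw":0,"fingers":0.85},{"dx":0,"dy":0,"dz":0,"yaw":0,"fingers":0.85}], "squeeze": 20}}

```text
clock: 11.35
position: [0.5197, -0.1957, 0.0458]
tool_rot: [-3.141, 0.001, -0.079]
force: [-0.8, 0.1, 1.4]
grip_width: 0.0202
finger_force: 96.5
```

```bash
python3 - <<'E'
from h import *
w=grab_frame("wrist");sc=grab_frame("scene")
cv2.imwrite("pics/s4.png",sc);cv2.imwrite("pics/w4.png",w)
cv2.imwrite("pics/c4.png",np.hstack([cv2.resize(w[100:],(400,250)),cv2.resize(sc[180:305,200:400],(400,250))]))
s=readout.observe();print(s["clock"],s["position"],s["force"],s["finger_force"],s["grip_width"])
E
```

```text
11.45 [ 0.52012429 -0.19577655  0.04625541] [-0.31554458 -0.34600883 -0.43771467] 96.63838505744934 0.019760137175263745
```

View pics/c4.png

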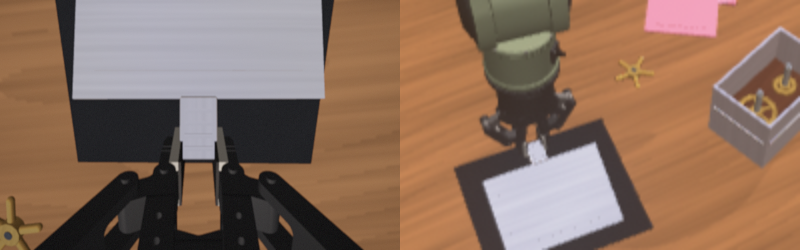

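The lid is centred over the mat (right crop), its far part resting on it. I continue lowering along the arc.

Emit:
{"method": "drive_tool", "body": {"targets": [{"dx":-0.025,"dy":0,"dz":0.05,"yaw":0,"fingers":0.85},{"dx":-0.024,"dy":0,"dz":0.05,"yaw":0,"fingers":0.85},{"dx":-0.02,"dy":0,"dz":0.05,"yaw":0,"fingers":0.85},{"dx":-0.018,"dy":0,"dz":0.05,"yaw":0,"fingers":0.85},{"dx":-0.015,"dy":0,"dz":0.05,"yaw":0,"fingers":0.85},{"dx":-0.012,"dy":0,"dz":0.05,"yaw":0,"fingers":0.85},{"dx":-0.008,"dy":0,"dz":0.04,"yaw":0,"fingers":0.85},{"dx":0,"dy":0,"dz":0,"yaw":0,"fingers":0.85}]}}

```text
clock: 12.25
position: [0.5076, -0.1947, 0.0117]
tool_rot: [-3.141, 0.001, -0.079]
force: [-2.4, 0.3, 1.8]
grip_width: 0.02
finger_force: 94.5
```

Emit:
{"method": "drive_tool", "body": {"targets": [{"dx":-0.005,"dy":0,"dz":0.03,"yaw":0,"fingers":0.85},{"dx":-0.003,"dy":0,"dz":0.03,"yaw":0,"fingers":0.85},{"dx":0,"dy":0,"dz":0,"yaw":0,"fingers":0.85}]}}

```text
clock: 12.55
position: [0.5071, -0.1947, 0.006]
tool_rot: [-3.142, 0.0, -0.079]
force: [-1.4, 0.3, 2.6]
grip_width: 0.0201
finger_force: 94.4
```

Emit:
{"method": "drive_tool", "body": {"targets": [{"dx":0,"dy":0,"dz":0.02,"yaw":0,"fingers":0.85},{"dx":0,"dy":0,"dz":0,"yaw":0,"fingers":0.85}]}}

```text
clock: 12.75
position: [0.5073, -0.1947, 0.0042]
tool_rot: [3.142, -0.0, -0.079]
force: [-1.0, -1.0, 2.1]
grip_width: 0.0196
finger_force: 94.4
```

Emit:
{"method": "drive_tool", "body": {"targets": [{"dx":0,"dy":0,"dz":0.02,"yaw":0,"fingers":0.85},{"dx":0,"dy":0,"dz":0.01,"yaw":0,"fingers":0.85},{"dx":0,"dy":0,"dz":0,"yaw":0,"fingers":0.85}]}}

```text
clock: 13.05
position: [0.5074, -0.1948, 0.0032]
tool_rot: [3.141, -0.001, -0.08]
force: [-13.7, 5.2, 50.2]
grip_width: 0.02
finger_force: 119.3
```

The fingertips touched the mat, so I ease up and let go.

Emit:
{"method": "drive_tool", "body": {"targets": [{"dx":0,"dy":0,"dz":-0.025,"yaw":0,"fingers":0.85},{"dx":0,"dy":0,"dz":0,"yaw":0,"fingers":0.74},{"dx":0,"dy":0,"dz":0,"yaw":0,"fingers":0.7},{"dx":0,"dy":0,"dz":0,"yaw":0,"fingers":0.65},{"dx":0,"dy":0,"dz":0,"yaw":0,"fingers":0.55},{"dx":0,"dy":0,"dz":0,"yaw":0,"fingers":0.45}], "squeeze": 20}}

```text
clock: 13.65
position: [0.5072, -0.1947, 0.0036]
tool_rot: [-3.141, 0.0, -0.079]
force: [-0.2, -0.6, 0.3]
grip_width: 0.0465
finger_force: 0.0
```

Emit:
{"method": "drive_tool", "body": {"targets": [{"dx":0,"dy":0,"dz":-0.1,"yaw":0,"fingers":0.45},{"dx":0,"dy":0,"dz":-0.25,"yaw":0,"fingers":0.45},{"dx":0,"dy":0,"dz":-0.35,"yaw":0,"fingers":0.45},{"dx":0,"dy":0,"dz":-0.4,"yaw":0,"fingers":0.45},{"dx":0,"dy":0,"dz":-0.4,"yaw":-0.04,"fingers":0.45},{"dx":0,"dy":0,"dz":-0.35,"yaw":-0.06,"fingers":0.45},{"dx":0,"dy":0,"dz":-0.25,"yaw":-0.06,"fingers":0.45},{"dx":0,"dy":0,"dz":-0.1,"yaw":-0.06,"fingers":0.45},{"dx":0,"dy":0,"dz":0,"yaw":-0.037,"fingers":0.45}]}}

```text
clock: 14.55
position: [0.5078, -0.195, 0.2264]
tool_rot: [3.139, -0.003, 0.328]
force: [-1.1, -0.8, -1.6]
grip_width: 0.0472
finger_force: 0.0
```

Emit:
{"method": "drive_tool", "body": {"targets": [{"dx":0.05,"dy":-0.1,"dz":0,"yaw":0,"fingers":0.6},{"dx":0.14,"dy":-0.25,"dz":0,"yaw":0,"fingers":0.6},{"dx":0.18,"dy":-0.32,"dz":0,"yaw":0,"fingers":0.6},{"dx":0.18,"dy":-0.32,"dz":0,"yaw":0,"fingers":0.6},{"dx":0.18,"dy":-0.32,"dz":0,"yaw":0,"fingers":0.6},{"dx":0.18,"dy":-0.32,"dz":0,"yaw":0,"fingers":0.6},{"dx":0.18,"dy":-0.32,"dz":0,"yaw":0,"fingers":0.6},{"dx":0.18,"dy":-0.32,"dz":0,"yaw":0,"fingers":0.6},{"dx":0.14,"dy":-0.25,"dz":0,"yaw":0,"fingers":0.6},{"dx":0.07,"dy":-0.13,"dz":0,"yaw":0,"fingers":0.6},{"dx":0,"dy":0,"dz":0,"yaw":0,"fingers":0.6},{"dx":0,"dy":0,"dz":0,"yaw":0,"fingers":0.6}]}}

```text
clock: 15.75
position: [0.5627, 0.103, 0.2237]
tool_rot: [3.141, 0.001, 0.323]
force: [-0.3, -0.1, -0.2]
grip_width: 0.0341
finger_force: 0.0
```

```bash
python3 - <<'E'
from h import *
T=wT();w=grab_frame("wrist");np.save("w5.npy",T);cv2.imwrite("pics/w5.png",w)
t=grab_frame("top");cv2.imwrite("pics/t5.png",t)
s=readout.observe();print(s["clock"],s["position"],s["tool_rot"],s["grip_width"])
yw=.325;R=np.array([[np.cos(yw),-np.sin(yw)],[np.sin(yw),np.cos(yw)]])
for y in(-.033,.033): print("exp arbor top px",px("wrist",np.r_[[.5995,.1505]+R@[0,y],.098],T).round(1),"foot of arbor at wheel",px("wrist",np.r_[[.5995,.1505]+R@[0,y],.052],T).round(1))
cv2.imwrite("pics/c5.png",np.hstack([cv2.resize(w[0:300,180:480],(450,450),interpolation=2),cv2.resize(t[125:225,330:430],(350,450))]))
# lid on mat: bright grey contour in top
m=((t.min(2)>120)&(t[:,:,0].astype(int)-t[:,:,2]<60)).astype(np.uint8);m[:130]=0;m[225:]=0;m[:,:335]=0;m[:,430:]=0
m=cv2.morphologyEx(m,2,np.ones((11,11)));c=cv2.boxPoints(cv2.minAreaRect(np.argwhere(m)[:,::-1].astype(np.float32)))
P=np.array([onz("top",x,.019) for x in c]);print("lid",P.mean(0),np.linalg.norm(P-np.roll(P,1,0),axis=1),P.round(3).tolist())
E
```

```text
15.85 [0.56292134 0.10224753 0.22378627] [3.14101821e+00 4.63817786e-04 3.22314715e-01] 0.0338569982503358
exp arbor top px [318.  130.7] foot of arbor at wheel [317.9 125.3]
exp arbor top px [231.6 130.7] foot of arbor at wheel [243.8 125.4]
lid [ 0.59581625 -0.20393781  0.019     ] [0.1653861  0.11538853 0.16667423 0.1155531 ] [[0.545, -0.116, 0.019], [0.66, -0.126, 0.019], [0.647, -0.292, 0.019], [0.532, -0.281, 0.019]]
```

View pics/c5.png

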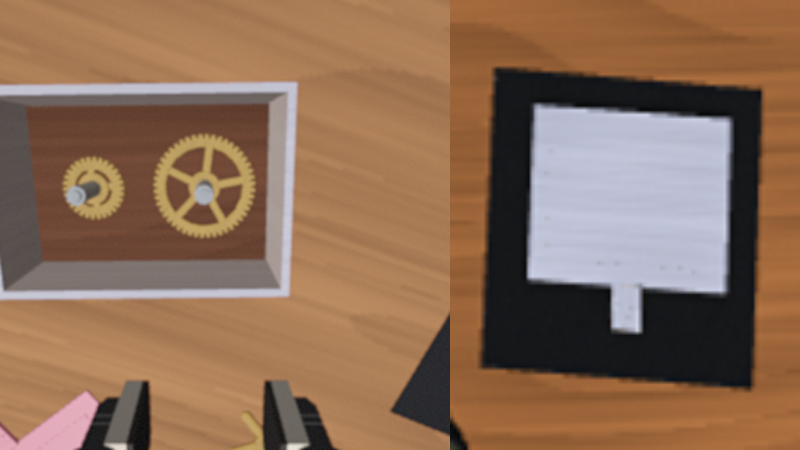

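The crop shows the lid flat within the mat, and in the tub the large wheel's arbor top at about pixel (317,128), the small one's at (231,130). The larger disc (right) is the one meant. I take a second wrist view nearer, to triangulate.

Emit:
{"method": "drive_tool", "body": {"targets": [{"dx":0.1,"dy":0,"dz":0.1,"yaw":0,"fingers":0.6},{"dx":0.15,"dy":0,"dz":0.2,"yaw":0,"fingers":0.6},{"dx":0.1,"dy":0,"dz":0.1,"yaw":0,"fingers":0.6},{"dx":0,"dy":0,"dz":0,"yaw":0,"fingers":0.6},{"dx":0,"dy":0,"dz":0,"yaw":0,"fingers":0.6}]}}

```text
clock: 16.35
position: [0.5961, 0.1146, 0.1836]
tool_rot: [-3.141, 0.001, 0.324]
force: [-0.0, -0.4, 0.8]
grip_width: 0.0339
finger_force: 0.0
```

```bash
python3 - <<'E'
from h import *
T=wT();w=grab_frame("wrist");np.save("w6.npy",T);cv2.imwrite("pics/w6.png",w)
T5=np.load("w5.npy");w5=cv2.imread("pics/w5.png")
s=readout.observe();p=s["position"];yw=s["tool_rot"][2];print(s["clock"],p,s["tool_rot"],s["grip_width"])
def top(im,g,r):
    u,v=np.round(g).astype(int);b=im[v-r:v+r,u-r:u+r].astype(int)
    m=((b[:,:,0]-b[:,:,2]>-12)&(b.max(2)>110)).astype(np.uint8)
    n,l,st,c=cv2.connectedComponentsWithStats(m);k=1+np.argmin([np.hypot(*(c[i]-r))-0.05*st[i,4] for i in range(1,n)])
    return c[k]+[u-r,v-r],st[k]
A0=np.array([.611,.1205,.098])
a,sa=top(w5,(317,128),16);b,sb=top(w,px("wrist",A0,T),22)
print(a,sa,b,sb,px("wrist",A0,T))
P,e=tri(ray("wrist",a,T5),ray("wrist",b,T));print("arbor top",P,e)
# disc
def disc(im,g,r):
    h=cv2.cvtColor(im,40);m=cv2.inRange(h,(15,70,90),(35,255,255));z=np.zeros_like(m);cv2.circle(z,tuple(np.round(g).astype(int).tolist()),r,255,-1);m&=z
    (c,rr)=cv2.minEnclosingCircle(np.argwhere(m)[:,::-1].astype(np.float32));return np.array(c),rr
for n,im,TT in((5,w5,T5),(6,w,T)): 
    g=px("wrist",np.r_[A0[:2],.052],TT);c,rr=disc(im,g,48 if n==5 else 62);print("disc",c,rr,g,onz("wrist",c,.052,TT))
d=P[:2]-p[:2];print("tool x,y",d@[np.cos(yw),np.sin(yw)],d@[np.sin(yw),-np.cos(yw)])
x=w[150:330,220:400];cv2.imwrite("pics/c6.png",cv2.resize(x,(540,540)))
E
```

```text
16.4 [0.5961508  0.11454882 0.18413558] [ 3.14155175e+00 -1.54419448e-06  3.24084734e-01] 0.03416981922638086
[315.57251908 128.94656489] [  9  10  12  15 131] [315.94478528 186.65644172] [ 14  15  14  15 163] [317.34812083 187.21735455]
arbor top [0.61042013 0.12132413 0.09542755] 8.991994817124783e-06
disc [315.85540771 123.54846191] 34.995304107666016 [316.89173171 123.83436528] [0.61094243 0.12145211 0.052     ]
disc [304.33602905 173.11639404] 49.33626937866211 [317.38453787 172.540933  ] [0.60717696 0.13036562 0.052     ]
tool x,y 0.015684047527330578 -0.0018786552707727765
```

Arbor top is (0.6105, 0.1213, 0.096), and the disc centre agrees. I descend and grip the arbor.

Emit:
{"method": "drive_tool", "body": {"targets": [{"dx":0.08,"dy":-0.01,"dz":0.1,"yaw":0,"fingers":0.62},{"dx":0.077,"dy":-0.009,"dz":0.2,"yaw":0,"fingers":0.62},{"dx":0,"dy":0,"dz":0.2,"yaw":0,"fingers":0.62},{"dx":0,"dy":0,"dz":0.25,"yaw":0,"fingers":0.62},{"dx":0,"dy":0,"dz":0.25,"yaw":0,"fingers":0.62},{"dx":0,"dy":0,"dz":0.15,"yaw":0,"fingers":0.62},{"dx":0,"dy":0,"dz":0.08,"yaw":0,"fingers":0.62},{"dx":0,"dy":0,"dz":0,"yaw":0,"fingers":0.62}], "squeeze": 25}}

```text
clock: 17.2
position: [0.6106, 0.1216, 0.0605]
tool_rot: [3.142, 0.0, 0.324]
force: [-0.2, -1.0, 0.3]
grip_width: 0.0326
finger_force: 0.0
```

Emit:
{"method": "drive_tool", "body": {"targets": [{"dx":0,"dy":0,"dz":0,"yaw":0,"fingers":0.75},{"dx":0,"dy":0,"dz":0,"yaw":0,"fingers":0.85},{"dx":0,"dy":0,"dz":0,"yaw":0,"fingers":1},{"dx":0,"dy":0,"dz":0,"yaw":0,"fingers":1},{"dx":0,"dy":0,"dz":0,"yaw":0,"fingers":1},{"dx":0,"dy":0,"dz":0,"yaw":0,"fingers":1}]}}

```text
clock: 17.8
position: [0.611, 0.1216, 0.0615]
tool_rot: [3.141, -0.001, 0.324]
force: [0.1, -1.1, 6.0]
grip_width: 0.009
finger_force: 24.7
```

Emit:
{"method": "drive_tool", "body": {"targets": [{"dx":0,"dy":0,"dz":-0.05,"yaw":0,"fingers":1},{"dx":0,"dy":0,"dz":-0.1,"yaw":0,"fingers":1},{"dx":0,"dy":0,"dz":-0.1,"yaw":0,"fingers":1},{"dx":0,"dy":0,"dz":-0.1,"yaw":0,"fingers":1},{"dx":0,"dy":0,"dz":-0.15,"yaw":0,"fingers":1},{"dx":0,"dy":0,"dz":-0.2,"yaw":0,"fingers":1},{"dx":0,"dy":0,"dz":-0.25,"yaw":0,"fingers":1},{"dx":0,"dy":0,"dz":-0.25,"yaw":0,"fingers":1},{"dx":0,"dy":0,"dz":-0.25,"yaw":0,"fingers":1},{"dx":0,"dy":0,"dz":-0.25,"yaw":0,"fingers":1},{"dx":0,"dy":0,"dz":-0.15,"yaw":0,"fingers":1},{"dx":0,"dy":0,"dz":-0.05,"yaw":0,"fingers":1},{"dx":0,"dy":0,"dz":0,"yaw":0,"fingers":1}]}}

```text
clock: 19.1
position: [0.6106, 0.1217, 0.2517]
tool_rot: [3.142, -0.001, 0.324]
force: [-0.3, -0.5, -0.9]
grip_width: 0.0092
finger_force: 24.5
```

```bash
python3 - <<'E'
from h import *
s=readout.observe();p=s["position"];print(s["clock"],p,s["tool_rot"][2],s["grip_width"],s["finger_force"],s["force"])
for n in("scene","top"):
    im=grab_frame(n);cv2.imwrite(f"pics/{n}7.png",im)
    for lab,P in(("disc",[p[0],p[1],p[2]+.0187-.030]),("foot",[p[0],p[1],p[2]+.0187-.068])):
        print(n,lab,px(n,P).round(1))
    g=px(n,[p[0],p[1],p[2]-.012]);h=cv2.cvtColor(im,40);m=cv2.inRange(h,(15,80,80),(35,255,255))
    z=np.zeros_like(m);cv2.circle(z,tuple(np.round(g).astype(int).tolist()),35,255,-1);m&=z
    q=np.argwhere(m)[:,::-1];print(len(q),q.mean(0) if len(q) else "",cv2.fitEllipse(q[cv2.convexHull(q.astype(np.int32),returnPoints=False).ravel()].astype(np.float32)) if len(q)>20 else "")
im=cv2.imread("pics/scene7.png");print(s["qpos"])
E
```

```text
19.1 [0.61056056 0.12167104 0.25169279] 0.32440416215767076 0.009202237312894898 24.505188167095184 [-0.27403742 -0.5050895  -0.85153122]
scene disc [385.6 193.3]
scene foot [383.9 202.4]
283 [387.46289753 203.34982332] ((388.60736083984375, 204.78500366210938), (26.374954223632812, 45.244140625), 162.76495361328125)
top disc [262.5 151.2]
top foot [263.9 154.2]
12 [270.25       143.83333333] 
[-0.09513691  0.5095493  -0.29075385  1.57440324  0.15929304  1.07989697
 -1.67247608]
```

The wheel is out and held (width 9.2 mm). The plan for levelling is to touch its foot on bare bench at (0.62, -0.015), swing it about the foot, then let the disc edge take over, with the arbor pivoting in the pads. I move there with yaw 0.

Emit:
{"method": "drive_tool", "body": {"targets": [{"dx":0,"dy":0,"dz":0,"yaw":0.04,"fingers":1},{"dx":0,"dy":0,"dz":0,"yaw":0.05,"fingers":1},{"dx":0,"dy":0,"dz":0,"yaw":0.05,"fingers":1},{"dx":0,"dy":0,"dz":0,"yaw":0.045,"fingers":1},{"dx":0,"dy":0,"dz":0,"yaw":0.021,"fingers":1},{"dx":0.01,"dy":0.08,"dz":0,"yaw":0,"fingers":1},{"dx":0.02,"dy":0.17,"dz":0,"yaw":0,"fingers":1},{"dx":0.02,"dy":0.2,"dz":0,"yaw":0,"fingers":1},{"dx":0.02,"dy":0.2,"dz":0,"yaw":0,"fingers":1},{"dx":0.02,"dy":0.2,"dz":0,"yaw":0,"fingers":1},{"dx":0,"dy":0.2,"dz":0,"yaw":0,"fingers":1},{"dx":0,"dy":0.17,"dz":0,"yaw":0,"fingers":1},{"dx":0,"dy":0.11,"dz":0,"yaw":0,"fingers":1},{"dx":0,"dy":0.037,"dz":0,"yaw":0,"fingers":1},{"dx":0,"dy":0,"dz":0.2,"yaw":0,"fingers":1},{"dx":0,"dy":0,"dz":0.4,"yaw":0,"fingers":1},{"dx":0,"dy":0,"dz":0.5,"yaw":0,"fingers":1},{"dx":0,"dy":0,"dz":0.4,"yaw":0,"fingers":1},{"dx":0,"dy":0,"dz":0.3,"yaw":0,"fingers":1},{"dx":0,"dy":0,"dz":0,"yaw":0,"fingers":1}]}}

```text
clock: 21.2
position: [0.6174, -0.0143, 0.0672]
tool_rot: [-3.141, 0.006, 0.002]
force: [-1.5, 0.4, -0.7]
grip_width: 0.0091
finger_force: 24.5
```

```bash
cat > ang.py <<'E'
import sys
from h import *
# brass disc as seen by wrist & scene cameras; predicted centre and outline for tilts th (foot towards +tool x)
s=readout.observe();p=np.array(s["position"]);Rt=Ro.from_euler("xyz",s["tool_rot"]).as_matrix();T=wT()
print(round(s["clock"],2),p.round(4),"yaw",round(s["tool_rot"][2],3),"F",np.round(s["force"],1),"w",round(s["grip_width"],4),"ff",round(s["finger_force"],1))
L=.070;dd=L-.038
def circ(th,n=72):
    G=p+Rt@[0,0,-.0187];a=Rt@[np.sin(th),0,np.cos(th)];b=Rt@[np.cos(th),0,-np.sin(th)];c=Rt@[0,1,0];f=np.linspace(0,2*np.pi,n)[:,None]
    return G+dd*a+.030*(np.cos(f)*b+np.sin(f)*c)
for n in("wrist","scene"):
    im=grab_frame(n);cv2.imwrite(f"pics/{n}_{sys.argv[1]}.png",im);h=cv2.cvtColor(im,40)
    m=cv2.inRange(h,(18,90,90),(32,255,255))
    TT=T if n=="wrist" else None
    z=np.zeros_like(m);g=np.mean([px(n,p,TT)],0);cv2.circle(z,tuple(np.round(px(n,p+Rt@[.02,0,.0],TT)).astype(int).tolist()),150 if n=="wrist" else 40,255,-1);m&=z
    m=cv2.morphologyEx(m,2,np.ones((2,2)));k,l,st,c=cv2.connectedComponentsWithStats(m)
    o=np.argsort(-st[1:,4])[:3]+1;print(n,[(st[i].tolist()) for i in o])
    for th in (0,30,50,70,80,90,100):
        q=np.array([px(n,x,TT) for x in circ(np.radians(th))]);print("  th",th,"box",q.min(0).round(),(q.max(0)-q.min(0)).round())
E
python3 ang.py 8
```

```text
21.2 [ 0.6174 -0.0143  0.0672] yaw 0.002 F [-1.5  0.4 -0.7] w 0.0091 ff 24.5
wrist [[258, 202, 122, 90, 3951], [270, 289, 2, 2, 4]]
  th 0 box [258. 198.] [121. 110.]
  th 30 box [255. 183.] [128.  80.]
  th 50 box [250. 188.] [137.  48.]
  th 70 box [245. 211.] [148.   3.]
  th 80 box [242. 203.] [154.  25.]
  th 90 box [239. 195.] [161.  56.]
  th 100 box [236. 188.] [167.  88.]
scene [[330, 251, 5, 10, 24], [347, 251, 4, 10, 22], [341, 254, 3, 3, 7]]
  th 0 box [328. 245.] [21. 18.]
  th 30 box [331. 252.] [21. 12.]
  th 50 box [333. 254.] [20.  9.]
  th 70 box [334. 253.] [20. 10.]
  th 80 box [335. 251.] [19. 12.]
  th 90 box [335. 249.] [19. 15.]
  th 100 box [335. 247.] [19. 17.]
```

The wheel hangs vertical (disc box matches the prediction for 0°). Now I lower to bench contact.

Emit:
{"method": "drive_tool", "body": {"targets": [{"dx":0,"dy":0,"dz":0.08,"yaw":0,"fingers":1},{"dx":0,"dy":0,"dz":0.05,"yaw":0,"fingers":1},{"dx":0,"dy":0,"dz":0.02,"yaw":0,"fingers":1},{"dx":0,"dy":0,"dz":0,"yaw":0,"fingers":1}]}}

```text
clock: 21.7
position: [0.6197, -0.0151, 0.0559]
tool_rot: [-3.142, -0.0, 0.001]
force: [-0.3, 0.9, 0.0]
grip_width: 0.0091
finger_force: 24.5
```

Emit:
{"method": "drive_tool", "body": {"targets": [{"dx":0,"dy":0,"dz":0.01,"yaw":0,"fingers":1},{"dx":0,"dy":0,"dz":0,"yaw":0,"fingers":1}]}}

```text
clock: 21.9
position: [0.6197, -0.0151, 0.0549]
tool_rot: [-3.142, -0.0, 0.001]
force: [0.3, 0.9, -0.9]
grip_width: 0.009
finger_force: 24.5
```

Emit:
{"method": "drive_tool", "body": {"targets": [{"dx":0,"dy":0,"dz":0.02,"yaw":0,"fingers":1},{"dx":0,"dy":0,"dz":0,"yaw":0,"fingers":1}]}}

```text
clock: 22.1
position: [0.6195, -0.0151, 0.0526]
tool_rot: [-3.142, 0.0, 0.001]
force: [-0.1, -0.2, -1.5]
grip_width: 0.0091
finger_force: 24.5
```

Emit:
{"method": "drive_tool", "body": {"targets": [{"dx":0,"dy":0,"dz":0.01,"yaw":0,"fingers":1},{"dx":0,"dy":0,"dz":0,"yaw":0,"fingers":1}]}}

```text
clock: 22.3
position: [0.6196, -0.0151, 0.0517]
tool_rot: [-3.142, 0.0, 0.001]
force: [1.3, -0.8, -1.4]
grip_width: 0.0091
finger_force: 24.5
```

Emit:
{"method": "drive_tool", "body": {"targets": [{"dx":0,"dy":0,"dz":0.015,"yaw":0,"fingers":1},{"dx":0,"dy":0,"dz":0,"yaw":0,"fingers":1}]}}

```text
clock: 22.5
position: [0.6203, -0.0151, 0.0512]
tool_rot: [3.142, -0.002, 0.001]
force: [-3.1, 0.1, 14.1]
grip_width: 0.0091
finger_force: 26.0
```

Contact. I swing the tool back along the arc about the foot.

Emit:
{"method": "drive_tool", "body": {"targets": [{"dx":-0.06,"dy":0,"dz":0.003,"yaw":0,"fingers":1},{"dx":-0.06,"dy":0,"dz":0.008,"yaw":0,"fingers":1},{"dx":-0.06,"dy":0,"dz":0.013,"yaw":0,"fingers":1},{"dx":-0.06,"dy":0,"dz":0.018,"yaw":0,"fingers":1},{"dx":0,"dy":0,"dz":0,"yaw":0,"fingers":1}]}}

```text
clock: 23.0
position: [0.596, -0.0151, 0.0467]
tool_rot: [-3.142, -0.002, 0.001]
force: [1.0, 0.2, 6.6]
grip_width: 0.0092
finger_force: 26.6
```

```bash
python3 ang.py 9|grep -v scene -A99|head -10
```

```text
23.0 [ 0.596  -0.0151  0.0467] yaw 0.001 F [1.  0.2 6.6] w 0.0092 ff 26.6
wrist [[255, 187, 128, 86, 4809], [285, 258, 7, 7, 33], [330, 228, 4, 4, 11]]
  th 0 box [258. 198.] [121. 110.]
  th 30 box [255. 183.] [128.  80.]
  th 50 box [250. 188.] [137.  48.]
  th 70 box [245. 211.] [148.   3.]
  th 80 box [242. 203.] [154.  25.]
  th 90 box [239. 195.] [161.  56.]
  th 100 box [236. 188.] [167.  88.]
scene [[328, 252, 6, 10, 25], [344, 250, 4, 10, 22], [336, 260, 7, 3, 15]]
```

It pivots as planned (about 23°). Continuing to about 50°.

Emit:
{"method": "drive_tool", "body": {"targets": [{"dx":-0.06,"dy":0,"dz":0.025,"yaw":0,"fingers":1},{"dx":-0.06,"dy":0,"dz":0.03,"yaw":0,"fingers":1},{"dx":-0.06,"dy":0,"dz":0.038,"yaw":0,"fingers":1},{"dx":-0.06,"dy":0,"dz":0.048,"yaw":0,"fingers":1},{"dx":-0.05,"dy":0,"dz":0.05,"yaw":0,"fingers":1},{"dx":0,"dy":0,"dz":0,"yaw":0,"fingers":1}]}}

```text
clock: 23.7
position: [0.5662, -0.0151, 0.0268]
tool_rot: [3.142, 0.0, 0.001]
force: [-0.8, 0.3, 3.9]
grip_width: 0.0094
finger_force: 25.6
```

```bash
python3 ang.py 10|head -10
```

```text
23.7 [ 0.5662 -0.0151  0.0268] yaw 0.001 F [-0.8  0.3  3.9] w 0.0094 ff 25.6
wrist [[249, 184, 140, 65, 5702]]
  th 0 box [258. 198.] [121. 110.]
  th 30 box [255. 183.] [128.  80.]
  th 50 box [250. 188.] [137.  48.]
  th 70 box [245. 211.] [148.   3.]
  th 80 box [242. 203.] [154.  25.]
  th 90 box [239. 195.] [161.  56.]
  th 100 box [236. 188.] [167.  88.]
scene [[335, 251, 3, 5, 13], [315, 217, 4, 3, 10]]
```

About 51° now. The disc edge takes over as fulcrum: I lower the grip to 30 mm (disc radius) over the bench.

Emit:
{"method": "drive_tool", "body": {"targets": [{"dx":-0.033,"dy":0,"dz":0.017,"yaw":0,"fingers":1},{"dx":-0.034,"dy":0,"dz":0.018,"yaw":0,"fingers":1},{"dx":-0.036,"dy":0,"dz":0.014,"yaw":0,"fingers":1},{"dx":-0.035,"dy":0,"dz":0.015,"yaw":0,"fingers":1},{"dx":-0.033,"dy":0,"dz":0.02,"yaw":0,"fingers":1},{"dx":-0.032,"dy":0,"dz":0.02,"yaw":0,"fingers":1},{"dx":0,"dy":0,"dz":0,"yaw":0,"fingers":1}]}}

```text
clock: 24.5
position: [0.5461, -0.015, 0.0166]
tool_rot: [-3.141, -0.0, 0.001]
force: [0.8, 0.6, 6.2]
grip_width: 0.0091
finger_force: 24.9
```

```bash
python3 ang.py 11|head -10
```

```text
24.5 [ 0.5461 -0.015   0.0166] yaw 0.001 F [0.8 0.6 6.2] w 0.0091 ff 24.9
wrist [[244, 193, 149, 38, 4374]]
  th 0 box [258. 198.] [121. 110.]
  th 30 box [255. 183.] [128.  80.]
  th 50 box [250. 188.] [137.  48.]
  th 70 box [245. 211.] [148.   3.]
  th 80 box [242. 203.] [154.  25.]
  th 90 box [239. 195.] [161.  56.]
  th 100 box [236. 188.] [167.  88.]
scene [[332, 248, 4, 3, 9], [310, 219, 2, 2, 4]]
```

Emit:
{"method": "drive_tool", "body": {"targets": [{"dx":-0.03,"dy":0,"dz":0.025,"yaw":0,"fingers":1},{"dx":-0.027,"dy":0,"dz":0.026,"yaw":0,"fingers":1},{"dx":0,"dy":0,"dz":0,"yaw":0,"fingers":1}]}}

```text
clock: 24.9
position: [0.5401, -0.015, 0.0114]
tool_rot: [-3.141, 0.0, 0.001]
force: [0.1, 0.6, 6.9]
grip_width: 0.0093
finger_force: 25.4
```

```bash
sed -i 's/return G+dd\*a+/return np.vstack([G+(dd+e)*a+.030*(np.cos(f)*b+np.sin(f)*c) for e in(-.004,.004)])\n    return G+dd*a+/; s/(0,30,50,70,80,90,100)/(70,75,80,85,90,95)/' ang.py; python3 ang.py 12|head -9
python3 - <<'E'
import cv2,numpy as np
a=cv2.imread("pics/wrist_12.png")
cv2.imwrite("pics/c12.png",cv2.resize(a[100:350,180:460],(560,500)))
E
```

```text
24.9 [ 0.5401 -0.015   0.0114] yaw 0.001 F [0.1 0.6 6.9] w 0.0093 ff 25.4
wrist [[240, 207, 157, 21, 2359]]
  th 70 box [245. 198.] [148.  24.]
  th 75 box [243. 200.] [151.  32.]
  th 80 box [242. 195.] [155.  46.]
  th 85 box [240. 190.] [159.  61.]
  th 90 box [238. 186.] [162.  76.]
  th 95 box [236. 183.] [166.  91.]
scene [[332, 245, 5, 4, 14], [310, 219, 2, 2, 4]]
```

Width fits about 83°. I raise it to look properly in all three cameras.

Emit:
{"method": "drive_tool", "body": {"targets": [{"dx":0,"dy":0,"dz":-0.05,"yaw":0,"fingers":1},{"dx":0,"dy":0,"dz":-0.15,"yaw":0,"fingers":1},{"dx":0,"dy":0,"dz":-0.25,"yaw":0,"fingers":1},{"dx":0,"dy":0,"dz":-0.3,"yaw":0,"fingers":1},{"dx":0,"dy":0,"dz":-0.3,"yaw":0,"fingers":1},{"dx":0,"dy":0,"dz":-0.3,"yaw":0,"fingers":1},{"dx":0,"dy":0,"dz":-0.3,"yaw":0,"fingers":1},{"dx":0,"dy":0,"dz":-0.3,"yaw":0,"fingers":1},{"dx":0,"dy":0,"dz":-0.3,"yaw":0,"fingers":1},{"dx":0,"dy":0,"dz":-0.2,"yaw":0,"fingers":1},{"dx":0,"dy":0,"dz":-0.1,"yaw":0,"fingers":1},{"dx":0,"dy":0,"dz":0,"yaw":0,"fingers":1},{"dx":0,"dy":0,"dz":0,"yaw":0,"fingers":1}]}}

```text
clock: 26.3
position: [0.5401, -0.0152, 0.2658]
tool_rot: [3.142, 0.001, 0.001]
force: [-0.4, 0.0, -1.0]
grip_width: 0.009
finger_force: 24.9
```

```bash
python3 ang.py 13
python3 - <<'E'
from h import *
s=readout.observe();p=np.array(s["position"]);G=p+[0,0,.0187];T=wT()
a=cv2.imread("pics/wrist_13.png");b=cv2.imread("pics/scene_13.png")
u,v=np.round(px("scene",G)).astype(int);print("G scene",u,v)
for th in(80,90,100):
    d=np.array([np.sin(np.radians(th)),0,-np.cos(np.radians(th))])
    print(th,"foot/top px scene",px("scene",G+.070*d).round(1),px("scene",G-.018*d).round(1),"wrist",px("wrist",G+.07*d,T).round(1),px("wrist",G+.042*d,T).round(1))
x=b[v-30:v+50,u-30:u+50]
cv2.imwrite("pics/c13.png",np.hstack([cv2.resize(a[120:320,220:420],(400,400),interpolation=2),cv2.resize(x,(400,400),interpolation=2)]));print("crop origin",u-30,v-30)
E
```

```text
26.3 [ 0.5401 -0.0152  0.2658] yaw 0.001 F [-0.4  0.  -1. ] w 0.009 ff 24.9
wrist [[241, 206, 156, 55, 2990]]
  th 70 box [245. 198.] [148.  24.]
  th 75 box [243. 200.] [151.  32.]
  th 80 box [242. 195.] [155.  46.]
  th 85 box [240. 190.] [159.  61.]
  th 90 box [238. 186.] [162.  76.]
  th 95 box [236. 183.] [166.  91.]
scene [[315, 213, 7, 8, 30], [334, 190, 4, 3, 10], [338, 188, 2, 2, 4]]
  th 70 box [321. 185.] [23. 15.]
  th 75 box [322. 184.] [23. 16.]
  th 80 box [322. 183.] [23. 17.]
  th 85 box [322. 182.] [23. 19.]
  th 90 box [322. 180.] [23. 20.]
  th 95 box [322. 179.] [23. 21.]
G scene 327 182
80 foot/top px scene [340.2 203.8] [324.  176.5] wrist [319.2 115.2] [319.1 188.1]
90 foot/top px scene [340.6 201. ] [323.9 177.3] wrist [319.4 114.2] [319.2 191.6]
100 foot/top px scene [340.6 197.6] [323.9 178.2] wrist [319.6 119.9] [319.3 198.9]
crop origin 297 152
```

View pics/c13.png

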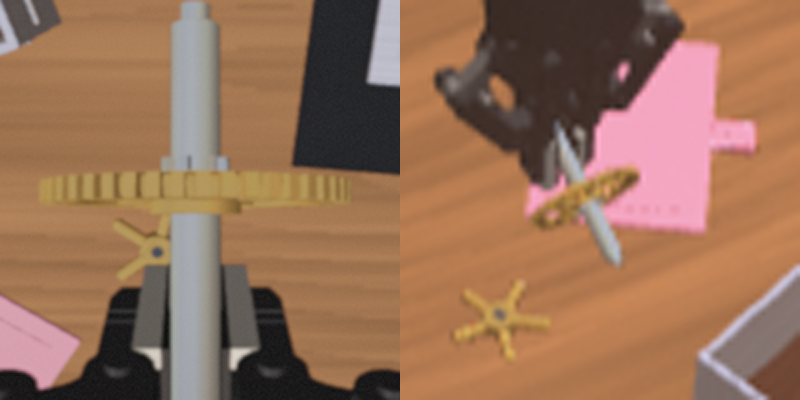

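The picture shows the wheel firmly held, arbor projecting forward with its tip at wrist pixel (317,121), and the disc nearly edge-on at rows 206–222. In the scene crop the arbor runs down to (617,262), scene pixel (340.4,204.4), so the foot still points somewhat down. I solve for the angle.

```bash
cat > fit.py <<'E'
import sys
from h import *
from scipy.optimize import least_squares
s=readout.observe();p=np.array(s["position"]);Rt=Ro.from_euler("xyz",s["tool_rot"]).as_matrix();T=wT()
def pred(v):
    th,L,h=v;G=p+Rt@[0,0,-h];a=Rt@[np.sin(th),0,np.cos(th)];up=Rt@[np.cos(th),0,-np.sin(th)];c=Rt@[0,1,0];D=G+a*(L-.038)
    W=lambda P:px("wrist",P,T)
    return np.r_[W(G+a*L)[1],W(D+.03*up)[1],W(D+.03*c)[1],W(D-.03*c)[1],abs(W(D+.03*c)[0]-W(D-.03*c)[0]),px("scene",G+a*L)]
def solve(z,w):
    f=lambda v:np.r_[(pred(v)-z)*w,(v[2]-.0187)/.002]
    r=least_squares(f,[1.4,.07,.0187],x_scale=[1,.1,.01]);print("th",np.degrees(r.x[0]).round(1),"L,h",r.x[1:].round(4),"res",(pred(r.x)-z).round(1))
E
python3 - <<'E'
from fit import *
z=np.array([121,214,215,215,156,340.4,204.4]);solve(z,np.array([1,1,1,1,1,2,2]))
solve(z,np.array([1,1,1,1,1,0,0]));solve(z,np.array([1,.3,.3,.3,.5,2,2]))
E
```

```text
th 69.8 L,h [0.0714 0.027 ] res [-1.5  0.4  0.5  0.3 -2.7 -0.7 -0.1]
th 69.8 L,h [0.0714 0.027 ] res [-1.4  0.4  0.5  0.4 -2.8 -0.7 -0.1]
th 71.8 L,h [0.0702 0.0234] res [-0.7  3.8  0.5  0.4 -5.3 -0.8  0.1]
```

It is at about 70°, with the real pivot 23–27 mm above the TCP. To get the last 20° I'll rest the bare shaft near the foot on the tub's near rim (shaft contact 55 mm from the grip) and lower until it is level.

Emit:
{"method": "drive_tool", "body": {"targets": [{"dx":0,"dy":0,"dz":0,"yaw":-0.04,"fingers":1},{"dx":0,"dy":0,"dz":0,"yaw":-0.05,"fingers":1},{"dx":0,"dy":0,"dz":0,"yaw":-0.05,"fingers":1},{"dx":0,"dy":0,"dz":0,"yaw":-0.045,"fingers":1},{"dx":0,"dy":0,"dz":0,"yaw":-0.021,"fingers":1},{"dx":0.01,"dy":-0.1,"dz":0,"yaw":0,"fingers":1},{"dx":0.01,"dy":-0.2,"dz":0,"yaw":0,"fingers":1},{"dx":0.01,"dy":-0.25,"dz":0,"yaw":0,"fingers":1},{"dx":0.01,"dy":-0.25,"dz":0,"yaw":0,"fingers":1},{"dx":0,"dy":-0.25,"dz":0,"yaw":0,"fingers":1},{"dx":0,"dy":-0.2,"dz":0,"yaw":0,"fingers":1},{"dx":0,"dy":-0.13,"dz":0,"yaw":0,"fingers":1},{"dx":0,"dy":0,"dz":0.1,"yaw":0,"fingers":1},{"dx":0,"dy":0,"dz":0.3,"yaw":0,"fingers":1},{"dx":0,"dy":0,"dz":0.4,"yaw":0,"fingers":1},{"dx":0,"dy":0,"dz":0.3,"yaw":0,"fingers":1},{"dx":0,"dy":0,"dz":0.25,"yaw":0,"fingers":1},{"dx":0,"dy":0,"dz":0.1,"yaw":0,"fingers":1},{"dx":0,"dy":0,"dz":0,"yaw":0,"fingers":1},{"dx":0,"dy":0,"dz":0,"yaw":0,"fingers":1}]}}

```text
clock: 28.4
position: [0.5009, 0.1168, 0.1222]
tool_rot: [3.142, -0.001, 0.324]
force: [-1.0, -0.1, 0.9]
grip_width: 0.009
finger_force: 24.9
```

```bash
cat > auto.py <<'E'
from fit import *
def meas(tag):
    im=grab_frame("wrist");cv2.imwrite(f"pics/wa_{tag}.png",im);h=cv2.cvtColor(im,40)
    m=cv2.inRange(h,(18,90,90),(32,255,255));m[:, :225]=0;m[:,415:]=0;m[:150]=0;m[270:]=0
    q=np.argwhere(cv2.morphologyEx(m,2,np.ones((2,2))))[:,::-1]
    x0,x1=q[:,0].min(),q[:,0].max();l=q[q[:,0]<x0+5,1];r=q[q[:,0]>x1-5,1]
    c=q[(abs(q[:,0]-290)<6)|(abs(q[:,0]-346)<6)]
    print("brass x",x0,x1,"left rows",l.min(),l.max(),"right",r.min(),r.max(),"near centre rows",c[:,1].min(),c[:,1].max())
    print(round(s["clock"],2),p.round(4),"yaw",round(s["tool_rot"][2],3),"F",np.round(s["force"],1),"w",round(s["grip_width"],4))
    return x1-x0
def table(ths=(65,70,75,80,85,90,95,100),L=.071,hh=.025):
    for t in ths:
        th=np.radians(t);G=p+Rt@[0,0,-hh];a=Rt@[np.sin(th),0,np.cos(th)];up=Rt@[np.cos(th),0,-np.sin(th)];c=Rt@[0,1,0];f=np.linspace(0,2*np.pi,73)[:,None]
        P=np.array([px("wrist",x,T) for e in(-.004,.004) for x in G+a*(L-.038+e)+.03*(np.cos(f)*up+np.sin(f)*c)])
        S=np.array([px("wrist",G+a*(L-.038+e)-.03*c,T) for e in(-.004,.004)])
        print(t,"x",P.min(0)[0].round(),P.max(0)[0].round(),"rows",P.min(0)[1].round(),P.max(0)[1].round(),"side rows",S[:,1].round(),"foot",px("wrist",G+a*L,T).round())
E
python3 -c "
from auto import *
meas('a');table()"
```

```text
brass x 241 396 left rows 210 222 right 210 222 near centre rows 207 224
28.4 [0.5009 0.1168 0.1222] yaw 0.324 F [-1.  -0.1  0.9] w 0.009
65 x 243.0 395.0 rows 194.0 230.0 side rows [226. 206.] foot [319. 125.]
70 x 242.0 397.0 rows 202.0 227.0 side rows [225. 205.] foot [319. 121.]
75 x 240.0 399.0 rows 202.0 237.0 side rows [226. 205.] foot [320. 117.]
80 x 238.0 401.0 rows 197.0 247.0 side rows [227. 206.] foot [320. 114.]
85 x 236.0 403.0 rows 193.0 258.0 side rows [228. 208.] foot [320. 113.]
90 x 234.0 405.0 rows 188.0 270.0 side rows [231. 210.] foot [320. 113.]
95 x 232.0 407.0 rows 185.0 283.0 side rows [234. 213.] foot [320. 115.]
100 x 230.0 409.0 rows 182.0 297.0 side rows [237. 218.] foot [320. 119.]
```

Confirmed about 70° (edge-on). Lowering onto the rim.

Emit:
{"method": "drive_tool", "body": {"targets": [{"dx":0,"dy":0,"dz":0.08,"yaw":0,"fingers":1},{"dx":0,"dy":0,"dz":0.07,"yaw":0,"fingers":1},{"dx":0,"dy":0,"dz":0.04,"yaw":0,"fingers":1},{"dx":0,"dy":0,"dz":0.04,"yaw":0,"fingers":1},{"dx":0,"dy":0,"dz":0.03,"yaw":0,"fingers":1},{"dx":0,"dy":0,"dz":0,"yaw":0,"fingers":1}]}}

```text
clock: 29.05
position: [0.5005, 0.117, 0.0952]
tool_rot: [-3.141, -0.0, 0.324]
force: [1.5, 0.5, 1.4]
grip_width: 0.0094
finger_force: 24.4
```

```bash
python3 -c "
from auto import *
meas('b')"
```

```text
brass x 237 399 left rows 215 230 right 215 230 near centre rows 210 237
29.05 [0.5005 0.117  0.0952] yaw 0.324 F [1.5 0.5 1.4] w 0.0094
```

Emit:
{"method": "drive_tool", "body": {"targets": [{"dx":0,"dy":0,"dz":0.04,"yaw":0,"fingers":1},{"dx":0,"dy":0,"dz":0.04,"yaw":0,"fingers":1},{"dx":0,"dy":0,"dz":0.03,"yaw":0,"fingers":1},{"dx":0,"dy":0,"dz":0,"yaw":0,"fingers":1}]}}

```text
clock: 29.5
position: [0.5002, 0.1168, 0.084]
tool_rot: [-3.142, 0.001, 0.324]
force: [-1.2, -0.9, 2.5]
grip_width: 0.0089
finger_force: 24.4
```

```bash
python3 -c "
from auto import *
meas('c')"
```

```text
brass x 233 403 left rows 220 246 right 221 247 near centre rows 204 266
29.5 [0.5002 0.1168 0.084 ] yaw 0.324 F [-1.2 -0.9  2.5] w 0.0089
```

The disc's span (170 px) fits about 90°. I lift straight up and then a little aside, gently, and verify.

Emit:
{"method": "drive_tool", "body": {"targets": [{"dx":0,"dy":0,"dz":-0.05,"yaw":0,"fingers":1},{"dx":0,"dy":0,"dz":-0.12,"yaw":0,"fingers":1},{"dx":0,"dy":0,"dz":-0.2,"yaw":0,"fingers":1},{"dx":0,"dy":0,"dz":-0.25,"yaw":0,"fingers":1},{"dx":0,"dy":0,"dz":-0.25,"yaw":0,"fingers":1},{"dx":0,"dy":0,"dz":-0.25,"yaw":0,"fingers":1},{"dx":0,"dy":0,"dz":-0.25,"yaw":0,"fingers":1},{"dx":0,"dy":0,"dz":-0.25,"yaw":0,"fingers":1},{"dx":0,"dy":0.05,"dz":-0.25,"yaw":0,"fingers":1},{"dx":0,"dy":0.1,"dz":-0.2,"yaw":0,"fingers":1},{"dx":0,"dy":0.2,"dz":-0.1,"yaw":0,"fingers":1},{"dx":0,"dy":0.2,"dz":0,"yaw":0,"fingers":1},{"dx":0,"dy":0.2,"dz":0,"yaw":0,"fingers":1},{"dx":0,"dy":0.15,"dz":0,"yaw":0,"fingers":1},{"dx":0,"dy":0.08,"dz":0,"yaw":0,"fingers":1},{"dx":0,"dy":0,"dz":0,"yaw":0,"fingers":1},{"dx":0,"dy":0,"dz":0,"yaw":0,"fingers":1}]}}

```text
clock: 31.25
position: [0.5314, 0.0248, 0.3016]
tool_rot: [-3.141, 0.0, 0.325]
force: [-0.2, 0.2, -1.3]
grip_width: 0.0088
finger_force: 24.3
```

```bash
python3 - <<'E'
from auto import *
meas('d');table((80,85,90,95))
im=grab_frame("scene");cv2.imwrite("pics/scene_d.png",im)
G=p+Rt@[0,0,-.025]
# scene: arbor foot: grey pixels near predicted; report farthest grey px along predicted axis
for t in(80,85,90,95):
    a=Rt@[np.sin(np.radians(t)),0,np.cos(np.radians(t))];print(t,"scene foot",px("scene",G+.071*a).round(1),"disc",px("scene",G+.033*a).round(1))
a=Rt@[1,0,0];f=px("scene",G+.071*a);d0=px("scene",G+.033*a)
u,v=np.round((f+d0)/2).astype(int);b=im[v-14:v+15,u-14:u+15].astype(int)
sat=b.max(2)-b.min(2);m=((sat<45)&(b.max(2)>95)).astype(np.uint8)
print("crop origin",u-14,v-14)
for r in m: print("".join(".#"[k] for k in r))
E
```

```text
brass x 234 403 left rows 220 243 right 219 244 near centre rows 205 262
31.25 [0.5314 0.0248 0.3016] yaw 0.325 F [-0.2  0.2 -1.3] w 0.0088
80 x 238.0 401.0 rows 197.0 247.0 side rows [227. 206.] foot [320. 114.]
85 x 236.0 403.0 rows 193.0 258.0 side rows [228. 208.] foot [320. 113.]
90 x 234.0 405.0 rows 188.0 270.0 side rows [231. 210.] foot [320. 113.]
95 x 232.0 407.0 rows 185.0 283.0 side rows [234. 213.] foot [320. 115.]
80 scene foot [360.8 180.9] disc [349.6 171.3]
85 scene foot [361.2 179.4] disc [349.8 170.6]
90 scene foot [361.5 177.8] disc [349.9 169.8]
95 scene foot [361.6 176.1] disc [349.9 169. ]
crop origin 342 160
...###.......................
....##.......................
.##.##.......................
######.......................
######.......................
#####........................
#.###........................
#..#.........................
#..........#.................
.........###.................
#........####................
#.......######...............
........########.............
...........######............
............#######..........
.............######..........
...............#####.........
................#####........
.................####........
.............................
.............................
.............................
.............................
.............................
.............................
.............................
.............................
.............................
.............................
```

Both cameras agree with about 87–89°: scene foot at (361.5,178) against predicted (361.5,177.8) for level. Quick check that everything else is in place, then hand in.

```bash
python3 - <<'E'
from h import *
t=grab_frame("top");cv2.imwrite("pics/top_end.png",t);a=cv2.imread("pics/top0.png")
d=cv2.absdiff(a,t).max(2)
for n,(u,v,r) in dict(steel=(246,117,12),bottle=(375,111,9),jar=(475,210,11),star=(311,225,12),winding=(184,243,12),driver=(166,195,22)).items(): print(n,(d[v-r:v+r,u-r:u+r]>40).mean().round(3))
t3=cv2.imread("pics/t5.png");dd=cv2.absdiff(t3,t).max(2);print("small wheel",(dd[164:180,240:257]>40).mean().round(3),"lid",(dd[150:205,345:415]>40).mean().round(3))
s=readout.observe();print(s["clock"],s["position"],s["finger_force"])
workorder.job_done()
E
```

```text
steel 0.0
bottle 0.0
jar 0.0
star 0.997
winding 0.0
driver 0.0
small wheel 0.963 lid 0.006
31.4 [0.53149554 0.02487721 0.30153005] 24.343763887882233
the job is handed in; nothing more can be done
```

I've handed the job in, after about 31 s of the 61 s allowed: the lid lies flat on the mat, and the large wheel is held about 30 cm above the bench with its arbor within about 4° of level. At hand-in the arm hid the small wheel and the star key from the top camera, so I didn't confirm those two. While I lowered the lid, the fingertips briefly pressed on the mat at about 50 N, above the 40 N limit if that counts for fingers.

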